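# Lock the engraver's tool cage with the hooked rod

## Task

The tool cage at the far side of the bench is shut but not locked, and its bolt sits in the gap beside the stone slabs where no hand fits. Take the hooked rod from its wooden rest, hook the red-knobbed bolt handle from below, lift it, gently draw the bolt towards you until it stops fully home, and let the handle drop into the locking notch. Then lay the rod back in both notches of its rest, hook pointing up as you found it; work the cage only with the rod, never force it, and leave the thermos, mug, pencil tin and marble plaque where they are.

Things in the scene. Friction and masses are not known exactly. Their poses are not given: they have to be found in the camera images.
- rod: Hooked rod, 250 g. Origin: grip point on its axis, near the centre of mass; x to the hook, z the way the hook points. Dark wooden handle x -85 to 55, 24 wide (y), 34 high (z); steel shaft 10 thick from x 55 to 290, there a 10 thick finger bent up square, its tip 31 above the axis. Side or up-down loads over about 1 N at the hook pivot it in the fingers; pulls along it hold well
- rest: Light wooden rest fixed to the bench. Origin: on the bench; x as the rod lies, z up. The rod lies with its origin above the rest's, its axis 75 above the bench. Rear block (x -82 to -57): notch for the handle 30 wide, floor 58, cheeks 74 high. Front block (x 152 to 178): notch for the shaft 20 wide, floor 70, cheeks 86 high. Between them the handle is free for the fingers; base 80 wide, 12 high
- cage: Blue steel cage fixed to the bench, 340 (x) x 260 (y, 0 to -260) x 230 high. Origin: on the bench at its near end, under the face of the barred door (plane y = 0), which is hinged at the far end. Bolt bar along x outside the door, axis at y 16, z 125; the handle's stem joins it at x 128 when drawn back. Keeper loop on the near post (x 7 to 29) and guide loops (x 52, 154) stand out to y = 29
- stem_mid (a point): Point on the moving handle's stem, 27 out from the bolt bar's axis: the middle of its free part. Stem 8 thick; red ball knob 18 in diameter, centred 52 out from the bar's axis. Hook the stem here
- bolt (a joint): Travel of the bolt in m, towards the cage's -x (the robot): 0 drawn right back (unlocked). It comes home, stopped by the lug of the brass locking catch, at 0.034 to 0.056: the catch is screwed on through slotted holes and is not set alike on every cage. About 5 N of dry drag, stays where it is left; at the stop a pull of about 10 N is plenty, over 18 N strains the screws
- handle (a joint): Angle of the handle about the bar, rad: 0 hangs in a notch, pointing out (+y) and 40 degrees down; 0.70 is level, 0.90 its upper stop. It falls back by its weight (under 1 N lifts it at stem_mid). Plates block the bolt unless the handle is lifted over about 0.5; it can hang down only where bolt is under 0.004 or within 4 mm of home (the two notches)
- thermos: Red steel thermos, 68 in diameter, 220 high, before the cage; origin at the centre of its underside
- mug: White mug, 80 in diameter, 90 high; origin at the centre of its underside
- pencil_tin: Bare metal tin with pencils, 60 in diameter, tin 85 and pencils 125 high, standing on the cage's top; origin at the centre of its underside
- plaque: Marble plaque 130 x 190 x 18 lying flat on the bench; origin at the centre of its underside
- stones: Stone slabs on edge in a fixed timber stand, 280 (x) x 110 (y) x 180 high. Origin: on the bench, near end, at the side facing the cage door; x and y as the cage's. It leaves a gap about 88 wide before the door, too narrow for a gripper: bolt and handle are down in it
- door_edge (a point): Point on the outer face of the door's free (near) edge at bolt height: at (40, 0, 125) in the cage's frame when shut. The door opens outwards (+y) on a stiff hinge; more than about 4 N outwards at the bolt moves it

How it is judged:
By the outcome, as a careful person would: the job done as asked, in the order asked, and still so for the second after the job is handed in, with the robot touching nothing.
It also fails if it takes over 72 s, if anything falls off the work surface, if the arm or the gripper's body presses on something with over 40 N, if the wrist force passes 120 N, or if a joint passes its speed limit or range.

## Robot

A 6-joint arm with a two-finger parallel gripper is mounted at the origin on the work surface. World frame = base frame: x ahead of the robot, y to its left, z up, the work surface at z = 0. Lengths are in m, angles in rad, forces in N, time in s.
With the tool pointing down it reaches from about 0.35 to 0.975 m from the base axis. Payload 4.9 kg.
Tool frame: the origin (TCP) lies midway between the tips of the shut fingers; the grasp point (between the pads) lies manip.grip_depth behind it (manip.grip_depth is the distance from the TCP to the grasp point, in m); z points along the fingers, x is the direction in which the jaws open and shut, and the axes are right-handed (so a half turn about z gives the same grasp; the last joint's range is limited). The gripper opens to 85 mm and grips with 20 to 120 N. Pads are 22 mm wide; open, the fingers measure 114 mm over their backs; the gripper's body (76 mm by 85 mm) begins 54 mm behind the grasp point. The pads swing forward as they close: fully open they stand 13 mm farther back than shut.
Start: joints at [1.051, 0.053, 1.613, -0, 1.476, -0.119], TCP at [0.244, 0.575, 0.231] pointing down, gripper open.
Joint ranges: [-3.01, 3.01], [-1.01, 2.22], [0.06, 2.58], [-1.02, 4.17], [0.09, 2.62], [-3.14, 3.14]. Speed limits (rad/s): [2.57, 2.57, 3.14, 3.14, 3.14, 3.14].

## Interface

Orientations are given as a unit quaternion [w, x, y, z].
In Python, from plant import state, grab_frame, ticket, manip gives the robot as it stands.
- The arm moves only by the tool carry_out, never from a script. Its argument "moves" is a list that holds one entry, the list of rows, each a list of 7 numbers: the turn, a rotation vector about the tool's x, y, z each as a share of 5 degrees, from -1 to 1, then the shift along the tool's x, y, z each as a share of 0.04 m, from -1 to 1, then the gripper command: -1 is shut, 1 is fully open, values between are in proportion. A call has 1 to 8 rows; each row shifts and turns the commanded pose from where the row before left it, along the tool's axes as they then stand; what a row does not reach is not made up. A row lasts 1/12 s, in which the tool goes at most 41.7 mm and 7.16 degrees, less where a joint would pass 70% of its speed; a pose out of reach is approached as far as the arm can. A call with a number of a shift or a turn outside -1 to 1 is refused whole. A call with a gripper value outside its range is refused whole. The fingers move at their own pace and stop on an object; the grip force is fixed at half the most. Time passes only in rows, so rows that do not move let the fingers close. It gives the time, the measured TCP pose, the force and the opening at its end, in the units of the state.
- state(): the state, without advancing time (a new reading comes with each control period).
- grab_frame(name): name is "side" or "top" or "wrist"; returns a dict with "frame" (384x512x3 uint8, red, green, blue), "z_map" (384x512 float32, m along the optical axis (not along the pixel's ray), 0 where there is no reading), "K" (3x3 intrinsics, pixels), "world_from_camera" (4x4, takes a point from camera to world coordinates); the wrist camera has in their place "hand_eye" (4x4, takes a point from camera to tool coordinates, whose origin is the TCP and whose axes are the tool frame's). Camera axes: x right, y down, z forward; pixel columns grow to the right and rows downward; lengths in m; the calibration is good to about 2 mm. The wrist camera is an equidistant fisheye: a pixel r from the principal point sees the ray r / f radians off the axis. A picture is of the moment at which its call begins: read the wrist's pose just before it.
- ticket.job_done(): hands the job in, once; it reports no verdict.
The state is a dict: "time": time; "joint_pos": joint angles; "joint_vel": joint speeds; "joint_efforts": joint torques, N m; "tool_pos": TCP position; "tool_rot": TCP orientation; "contact_force": force on the tool from outside, world axes, zero at the start; "ft_torque": the same for the moment, N m; "gripper_width": opening from 0.0 (shut) to 1.0 (fully open).
Only numpy, scipy, OpenCV 4.12 (cv2) and the standard library are available. Lean on these libraries where they do the work, as an engineer would, in place of code of your own. Each camera call takes 0.05 s, during which the arm holds its last target.

## Working session

There is one attempt and no reset: what is moved stays moved. The work goes in short steps, Python scripts to look and compute and a tool call to move; the robot and the scene stay as the last step left them, time stands still between calls to the robot, and variables do not carry over. Pictures are saved under pics/ and viewed, and the job is handed in when it is done.

Besides the shell and the picture viewer there is one more tool, called after "Request:" as name([rows], argument=value, ...), one row to a line, values as JSON. carry_out: Moves the arm, as the interface text tells. Shift numbers are shares of 0.04 m and turn numbers shares of 5 degrees, none past 1 either way. Its arguments: {"type":"object","properties":{"moves":{"type":"array"}},"required":["moves"]}

```bash
mkdir -p pics; ls; python3 - <<'E'
from plant import state, grab_frame, ticket, manip
import cv2, numpy as np
s=state(); print(s); print(manip.grip_depth)
for n in ("side","top","wrist"):
    f=grab_frame(n); cv2.imwrite(f"pics/{n}0.png",f["frame"][:,:,::-1]); np.savez(f"{n}0.npz",**f)
    print(n,f["K"].round(1).tolist(),np.round(f.get("world_from_camera",f.get("hand_eye")),3).tolist(), (f["z_map"]>0).mean())
a=cv2.imread("pics/side0.png");b=cv2.imread("pics/top0.png")
E
```

```text
pics
{'time': 0.0, 'joint_pos': array([ 1.05103971e+00,  5.33776069e-02,  1.61427493e+00, -4.20658078e-05,
        1.47596734e+00, -1.18979307e-01]), 'joint_vel': array([-0.00124678,  0.00226231, -0.000173  , -0.00086219,  0.00082018,
       -0.00046212]), 'joint_efforts': array([ 1.97557201e-04, -3.93692529e+01, -3.70175064e+01, -1.88415252e-04,
        6.98703006e-03, -2.79246215e-06]), 'tool_pos': array([0.24352863, 0.57494349, 0.23006152]), 'tool_rot': array([ 4.74164494e-04,  8.33705296e-01,  5.52208703e-01, -8.96113800e-04]), 'contact_force': array([-0.59119274,  0.35892392, -0.04550565]), 'ft_torque': array([ 0.07495406, -0.02855312,  0.00329382]), 'gripper_width': 0.9971937757927787}
0.0187
side [[473.9, 0.0, 252.3], [0.0, 473.9, 185.2], [0.0, 0.0, 1.0]] [[0.227, 0.845, -0.484, 1.256], [0.974, -0.191, 0.123, -0.209], [0.012, -0.499, -0.866, 1.299], [0.0, 0.0, 0.0, 1.0]] 0.9959564208984375
top [[423.8, 0.0, 259.3], [0.0, 423.8, 191.9], [0.0, 0.0, 1.0]] [[-0.007, -0.994, 0.109, 0.496], [-1.0, 0.007, 0.0, -0.052], [-0.001, -0.109, -0.994, 1.288], [0.0, 0.0, 0.0, 1.0]] 0.9961446126302084
wrist [[297.3, 0.0, 253.0], [0.0, 297.3, 191.2], [0.0, 0.0, 1.0]] [[1.0, -0.001, -0.0, -0.0], [0.001, 0.958, 0.287, -0.074], [-0.0, -0.287, 0.958, -0.142], [0.0, 0.0, 0.0, 1.0]] 0.9932047526041666
```

View pics/side0.png

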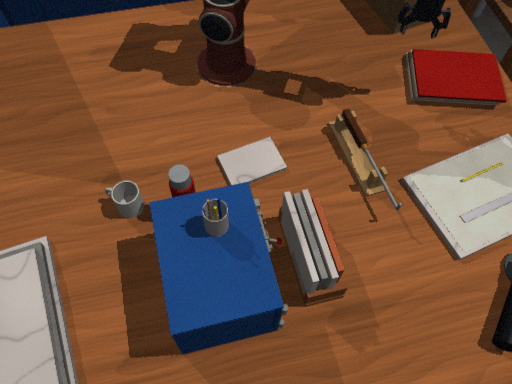

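View pics/top0.png

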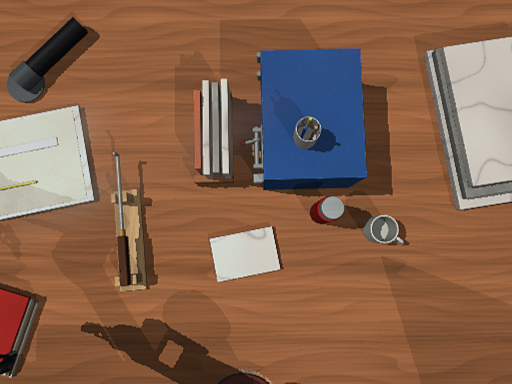

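View pics/wrist0.png

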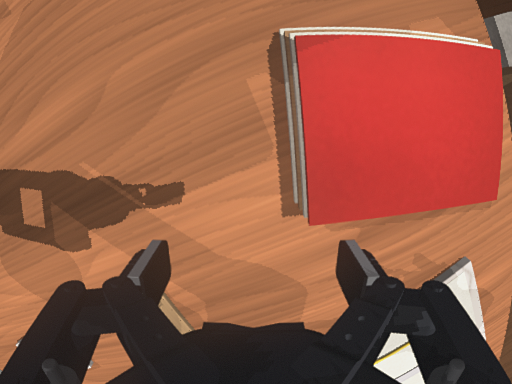

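```bash
cat > h.py <<'E'
import numpy as np, cv2
def cloud(f):
    z=f["z_map"]; K=f["K"]; v,u=np.indices(z.shape)
    P=np.stack([(u-K[0,2])/K[0,0]*z,(v-K[1,2])/K[1,1]*z,z],-1)
    T=f["world_from_camera"]; W=P@T[:3,:3].T+T[:3,3]; W[z==0]=np.nan
    return W
def ray(f,u,v,h):
    K=f["K"];T=f["world_from_camera"]; d=T[:3,:3]@np.array([(u-K[0,2])/K[0,0],(v-K[1,2])/K[1,1],1]); o=T[:3,3]
    return o+d*(h-o[2])/d[2]
def crop(img,u0,v0,u1,v1,s,name):
    cv2.imwrite(name,cv2.resize(img[v0:v1,u0:u1,::-1],None,fx=s,fy=s,interpolation=cv2.INTER_CUBIC))
E
python3 - <<'E'
from h import *
t=dict(np.load("top0.npz")); s=dict(np.load("side0.npz"))
crop(t["frame"],180,40,380,200,4,"pics/t_cage.png"); crop(s["frame"],220,170,380,320,4,"pics/s_cage.png")
crop(t["frame"],90,140,170,300,3.5,"pics/t_rod.png")
for n,f in (("top",t),("side",s)):
    W=cloud(f); hsv=cv2.cvtColor(f["frame"],cv2.COLOR_RGB2HSV)
    blue=(hsv[...,0]>100)&(hsv[...,0]<125)&(hsv[...,1]>150)&(abs(W[...,2]-0.23)<0.008)
    P=W[blue]; print(n,"cage top",len(P),np.median(P[:,2])); r=cv2.minAreaRect(P[:,:2].astype(np.float32)); print(r); print(cv2.boxPoints(r).round(4).tolist())
    # shaft / handle: on z 
    m=(W[...,2]>0.06)&(W[...,2]<0.13)&(W[...,0]>0.2)&(W[...,0]<0.75)&(W[...,1]>0.2)&(W[...,1]<0.36)
    v,u=np.nonzero(m); print("rodregion",u.min(),u.max(),v.min(),v.max(), np.nanmin(W[m],0),np.nanmax(W[m],0))
    # red knob
    red=((hsv[...,0]<8)|(hsv[...,0]>172))&(hsv[...,1]>130)&(hsv[...,2]>70)&(W[...,2]>0.05)&(W[...,2]<0.17)&(W[...,1]<0.1)&(W[...,1]>-0.12)&(W[...,0]>0.45)&(W[...,0]<0.85)
    nl,lab,st,ce=cv2.connectedComponentsWithStats(red.astype(np.uint8))
    for i in range(1,nl):
        if st[i,4]>3: print("red",st[i].tolist(),ce[i].round(1),np.median(W[lab==i],0).round(4))
E
```

```text
top cage top 12142 0.23054673560596417
((0.8154268860816956, -0.1892215609550476), (0.33851146697998047, 0.25935614109039307), 0.996536135673523)
[[0.6438999772071838, -0.0625], [0.6485000252723694, -0.32179999351501465], [0.9868999719619751, -0.3158999979496002], [0.9824000000953674, -0.05660000070929527]]
rodregion 114 137 152 285 [0.36762129 0.29682809 0.06001916] [0.7445265  0.35984346 0.10733987]
red [240, 141, 4, 5, 14] [242. 143.] [ 0.7665 -0.0028  0.0996]
side cage top 13408 0.2296793788925604
((0.5296190977096558, -0.17387452721595764), (0.2823971211910248, 0.9346785545349121), 86.44676971435547)
[[0.0544000007212162, -0.2858000099658966], [0.9872999787330627, -0.34380000829696655], [1.0047999620437622, -0.061900001019239426], [0.07190000265836716, -0.004000000189989805]]
rodregion 337 401 109 210 [0.36699077 0.29620986 0.0600308 ] [0.74760601 0.35969848 0.10814527]
red [278, 239, 4, 5, 13] [279.2 241.1] [ 0.7733 -0.0062  0.0962]
```

View pics/t_cage.png

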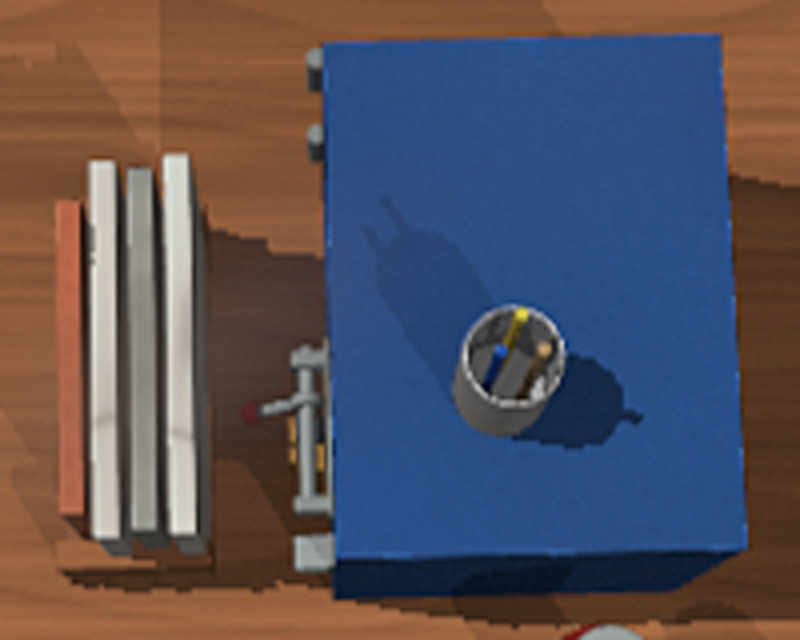

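View pics/s_cage.png

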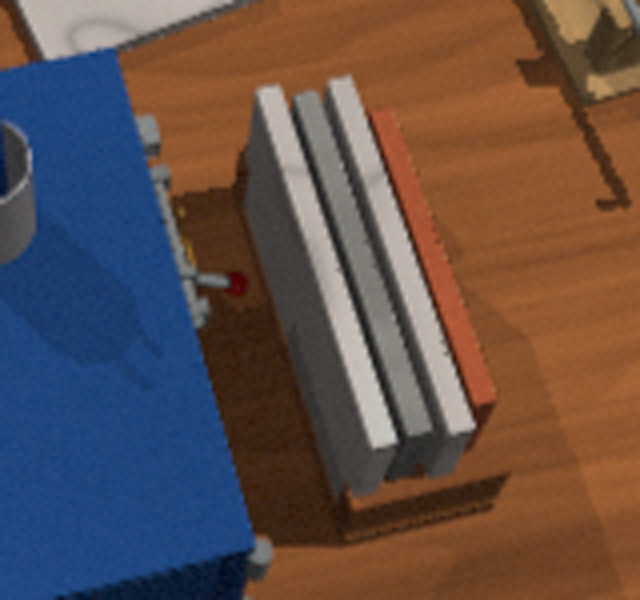

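View pics/t_rod.png

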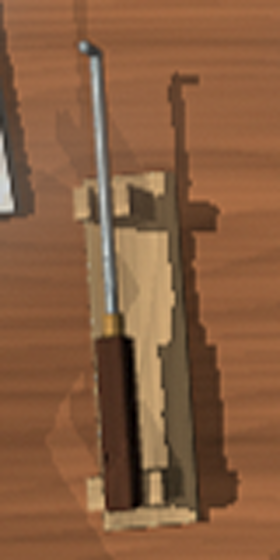

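```bash
python3 - <<'E'
from h import *
t=dict(np.load("top0.npz")); s=dict(np.load("side0.npz"))
for n,f in (("top",t),("side",s)):
    W=cloud(f); hsv=cv2.cvtColor(f["frame"],cv2.COLOR_RGB2HSV).astype(int)
    reg=(W[...,0]>0.2)&(W[...,0]<0.78)&(W[...,1]>0.2)&(W[...,1]<0.4)
    sh=reg&(hsv[...,1]<70)&(W[...,2]>0.068)&(W[...,2]<0.1)
    hd=reg&(hsv[...,2]<120)&(W[...,2]>0.08)&(W[...,2]<0.1)
    for nm,m in (("shaft",sh),("handle",hd)):
        P=W[m]; l=cv2.fitLine(P[:,:2].astype(np.float32),cv2.DIST_HUBER,0,.01,.01).ravel()
        if l[0]<0:l[:2]*=-1
        print(n,nm,len(P),"z",np.percentile(P[:,2],[5,50,95]).round(4),"yaw",np.degrees(np.arctan2(l[1],l[0])).round(2),"x",P[:,0].min().round(4),P[:,0].max().round(4),"y at x.4,.7",(l[3]+(np.array([.4,.7])-l[2])*l[1]/l[0]).round(4))
    hk=reg&(W[...,2]>0.097)
    v,u=np.nonzero(hk); print("hook",list(zip(u,v)),W[hk].round(4).tolist()[:12])
    # rest wood top
    for lo,hi in ((.078,.092),(.068,.078),(.008,.016)):
        m=reg&(hsv[...,1]>70)&(hsv[...,2]>130)&(W[...,2]>lo)&(W[...,2]<hi)
        if m.sum()>5:
            r=cv2.minAreaRect(W[m][:,:2].astype(np.float32)); print("wood",lo,m.sum(),cv2.boxPoints(r).round(4).tolist())
# triangulate knob
def rr(f,u,v):
    K=f["K"];T=f["world_from_camera"]; d=T[:3,:3]@np.array([(u-K[0,2])/K[0,0],(v-K[1,2])/K[1,1],1]); return T[:3,3],d/np.linalg.norm(d)
A=np.zeros((3,3));b=np.zeros(3);L=[rr(t,242,143),rr(s,279.2,241.1)]
for o,d in L:
    M=np.eye(3)-np.outer(d,d);A+=M;b+=M@o
p=np.linalg.solve(A,b);print("knob",p.round(4),[np.linalg.norm(np.cross(p-o,d)).round(4) for o,d in L])
# cage door edge line, top
W=cloud(t);hsv=cv2.cvtColor(t["frame"],cv2.COLOR_RGB2HSV)
blue=((hsv[...,0]>100)&(hsv[...,0]<125)&(hsv[...,1]>150)&(abs(W[...,2]-0.23)<0.008))
pts=[]
for v in range(60,175):
    u=np.nonzero(blue[v])[0]
    if len(u): pts.append(ray(t,u.min()-.5,v,.23))
pts=np.array(pts);l=cv2.fitLine(pts[:,:2].astype(np.float32),cv2.DIST_HUBER,0,.01,.01).ravel();print("door edge yaw",np.degrees(np.arctan(l[1]/l[0])),"y at .65,.77",l[3]+(np.array([.65,.77])-l[2])*l[1]/l[0])
pts=[]
for u in range(270,360):
    v=np.nonzero(blue[:,u])[0]
    pts.append(ray(t,u,v.max()+.5,.23))
pts=np.array(pts);l=cv2.fitLine(pts[:,:2].astype(np.float32),cv2.DIST_HUBER,0,.01,.01).ravel();print("near edge",np.degrees(np.arctan2(l[1],l[0])),"x at y=-.06",l[2]+(-.06-l[3])*l[0]/l[1])
m=(W[...,0]>.6)&(W[...,0]<1)&(W[...,1]>-.03)&(W[...,1]<.2)&(W[...,2]>.12)
r=cv2.minAreaRect(W[m][:,:2].astype(np.float32)); print("stones",cv2.boxPoints(r).round(4).tolist(),W[m][:,2].max())
E
```

```text
top shaft 236 z [0.0764 0.0802 0.0845] yaw 5.27 x 0.5244 0.7387 y at x.4,.7 [0.3291 0.3567]
top handle 571 z [0.0808 0.0918 0.0968] yaw 5.02 x 0.3692 0.744 y at x.4,.7 [0.3275 0.3539]
hook [(np.int64(114), np.int64(151)), (np.int64(113), np.int64(152)), (np.int64(114), np.int64(152)), (np.int64(115), np.int64(152)), (np.int64(113), np.int64(153)), (np.int64(114), np.int64(153)), (np.int64(115), np.int64(153)), (np.int64(116), np.int64(153)), (np.int64(114), np.int64(154)), (np.int64(115), np.int64(154)), (np.int64(116), np.int64(154)), (np.int64(122), np.int64(239)), (np.int64(118), np.int64(241)), (np.int64(120), np.int64(242)), (np.int64(123), np.int64(242)), (np.int64(123), np.int64(243)), (np.int64(124), np.int64(244)), (np.int64(119), np.int64(246)), (np.int64(119), np.int64(248)), (np.int64(124), np.int64(249)), (np.int64(119), np.int64(251)), (np.int64(120), np.int64(256)), (np.int64(124), np.int64(256)), (np.int64(125), np.int64(257)), (np.int64(119), np.int64(258)), (np.int64(120), np.int64(259)), (np.int64(125), np.int64(261)), (np.int64(121), np.int64(263)), (np.int64(124)
[... 2322 characters left out ...]
6201], [0.3734999895095825, 0.29660001397132874], [0.510699987411499, 0.31299999356269836], [0.5037000179290771, 0.37119999527931213]]
wood 0.008 564 [[0.27160000801086426, 0.37700000405311584], [0.27720001339912415, 0.21150000393390656], [0.7501999735832214, 0.22750000655651093], [0.7445999979972839, 0.3930000066757202]]
knob [ 0.7692 -0.0033  0.0867] [np.float64(0.001), np.float64(0.001)]
door edge yaw 1.0757965 y at .65,.77 [-0.06253456 -0.06028116]
near edge -89.25256 x at y=-.06 0.64412415
stones [[0.6672000288963318, 0.12559999525547028], [0.6687999963760376, 0.028999999165534973], [0.929099977016449, 0.033399999141693115], [0.9273999929428101, 0.13009999692440033]] 0.18714327551343568
```

```bash
cat >> h.py <<'E'
from scipy.spatial.transform import Rotation as R
def Rot(q): return R.from_quat([q[1],q[2],q[3],q[0]])
def target_R(yaw,pitch=0):
    c,s=np.cos(yaw),np.sin(yaw)
    M=np.array([[-s,c,0],[c,s,0],[0,0,-1]]).T
    return R.from_euler('z',0)*R.from_matrix(M)
def plan(p,yawdeg,n,g,s=None,p0=None,q0=None):
    from plant import state
    s=s or state(); p0=s["tool_pos"] if p0 is None else p0; R0=Rot(s["tool_rot"]) if q0 is None else q0
    RT=target_R(np.radians(yawdeg)); rv=(R0.inv()*RT).as_rotvec(); sl=rv/n
    d=(np.array(p)-p0)/n; Rc=R0
    print("dist",np.linalg.norm(d*n).round(4),"turn deg",np.degrees(rv).round(2))
    for i in range(n):
        print([float(x) for x in np.r_[np.degrees(sl)/5,Rc.inv().apply(d)/0.04].round(2)]+[g]); Rc=Rc*R.from_rotvec(sl)
def yaw():
    from plant import state
    y=Rot(state()["tool_rot"]).apply([0,1,0]); return np.degrees(np.arctan2(y[1],y[0])), y
E
python3 -c "
from h import *
plan([.4535,.331,.16],5,10,1)"
```

```text
dist 0.3295 turn deg [ -0.03   0.09 -27.96]
[-0.0, 0.0, -0.56, -0.36, 0.72, 0.18, 1]
[-0.0, 0.0, -0.56, -0.39, 0.7, 0.18, 1]
[-0.0, 0.0, -0.56, -0.43, 0.68, 0.18, 1]
[-0.0, 0.0, -0.56, -0.46, 0.66, 0.18, 1]
[-0.0, 0.0, -0.56, -0.49, 0.64, 0.18, 1]
[-0.0, 0.0, -0.56, -0.52, 0.61, 0.18, 1]
[-0.0, 0.0, -0.56, -0.55, 0.59, 0.18, 1]
[-0.0, 0.0, -0.56, -0.58, 0.56, 0.18, 1]
[-0.0, 0.0, -0.56, -0.6, 0.53, 0.18, 1]
[-0.0, 0.0, -0.56, -0.63, 0.5, 0.18, 1]
```

Request:
carry_out([
  [[0,0,-0.56,-0.36,0.72,0.18,1],[0,0,-0.56,-0.39,0.7,0.18,1],[0,0,-0.56,-0.43,0.68,0.18,1],[0,0,-0.56,-0.46,0.66,0.18,1],[0,0,-0.56,-0.49,0.64,0.18,1],[0,0,-0.56,-0.52,0.61,0.18,1],[0,0,-0.56,-0.55,0.59,0.18,1],[0,0,-0.56,-0.58,0.56,0.18,1]],
])

```text
time: 0.82
tool_pos: [0.412, 0.3786, 0.1731]
tool_rot: [-0.0, 0.71, 0.705, -0.0]
contact_force: [0.2, 0.7, -0.7]
gripper_width: 0.997
```

Request:
carry_out([
  [[0,0,-0.56,-0.6,0.53,0.18,1],[0,0,-0.56,-0.63,0.5,0.18,1],[0,0,0,0,0,0,1],[0,0,0,0,0,0,1],[0,0,0,0,0,0,1]],
])

```text
time: 1.23
tool_pos: [0.4531, 0.3316, 0.1592]
tool_rot: [-0.0, 0.676, 0.737, -0.0]
contact_force: [0.8, -0.2, 0.2]
gripper_width: 1.0
```

```bash
python3 - <<'E'
from h import *
from plant import state, grab_frame
s=state();print(s["tool_pos"],yaw(),s["contact_force"])
f=grab_frame("wrist");cv2.imwrite("pics/w1.png",f["frame"][:,:,::-1])
plan([.4535,.331,.054],5,4,1,s)
E
```

```text
[0.45309075 0.33157766 0.15916036] (np.float64(4.991295712655624), array([ 9.96207738e-01,  8.70043849e-02, -6.16080341e-04])) [ 0.75155737 -0.17094402  0.16374279]
dist 0.1052 turn deg [-0.04 -0.01 -0.01]
[-0.0, -0.0, -0.0, -0.0, 0.0, 0.66, 1]
[-0.0, -0.0, -0.0, -0.0, 0.0, 0.66, 1]
[-0.0, -0.0, -0.0, -0.0, 0.0, 0.66, 1]
[-0.0, -0.0, -0.0, -0.0, 0.0, 0.66, 1]
```

View pics/w1.png

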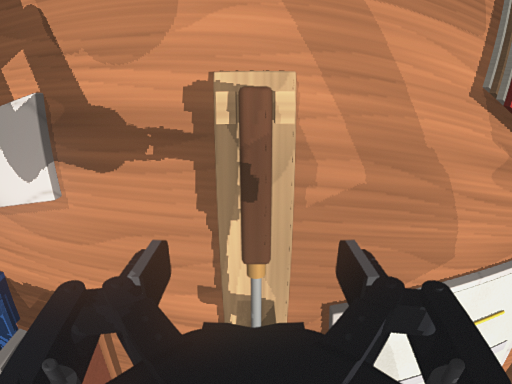

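Request:
carry_out([
  [[0,0,0,0,-0.02,0.66,1],[0,0,0,0,-0.01,0.66,1],[0,0,0,0,0,0.66,1],[0,0,0,0,0,0.66,1],[0,0,0,0,0,0,1],[0,0,0,0,0,0,1]],
])

```text
time: 1.78
tool_pos: [0.4504, 0.3317, 0.0526]
tool_rot: [-0.001, 0.675, 0.738, -0.002]
contact_force: [0.4, 0.0, 0.5]
gripper_width: 1.002
```

Request:
carry_out([
  [[0,0,0,0,0,0,-1],[0,0,0,0,0,0,-1],[0,0,0,0,0,0,-1],[0,0,0,0,0,0,-1],[0,0,0,0,0,0,-1],[0,0,0,0,0,0,-1],[0,0,0,0,0,0,-1],[0,0,0,0,0,0,-1]],
])

```text
time: 2.45
tool_pos: [0.453, 0.3319, 0.055]
tool_rot: [0.0, 0.675, 0.737, 0.001]
contact_force: [-1.4, 0.8, 5.7]
gripper_width: 0.278
```

Request:
carry_out([
  [[0,0,0,0,0,0,-1],[0,0,0,0,0,0,-1],[0,0,0,0,0,0,-1],[0,0,0,0,0,0,-1]],
])

```text
time: 2.78
tool_pos: [0.453, 0.3319, 0.0551]
tool_rot: [0.0, 0.675, 0.737, 0.001]
contact_force: [-0.7, 0.6, 6.1]
gripper_width: 0.274
```

Request:
carry_out([
  [[0,0,0,0,0,-0.2,-1],[0,0,0,0,0,-0.4,-1],[0,0,0,0,0,-0.7,-1],[0,0,0,0,0,-0.9,-1],[0,0,0,0,0,-0.9,-1],[0,0,0,0,0,-0.9,-1],[0,0,0,0,0,-0.9,-1],[0,0,0,0,0,-0.6,-1]],
])

```text
time: 3.45
tool_pos: [0.4524, 0.3313, 0.2771]
tool_rot: [0.001, 0.675, 0.737, 0.001]
contact_force: [0.5, 0.9, -1.8]
gripper_width: 0.272
```

```bash
python3 - <<'E'
from h import *
from plant import state, grab_frame
s=state();print(s["tool_pos"],yaw(),s["contact_force"],s["ft_torque"])
for n in ("side","top"):
    f=grab_frame(n); np.savez(f"{n}1.npz",**f)
    cv2.imwrite(f"pics/{n}1.png",f["frame"][:,:,::-1])
E
```

```text
[0.45236038 0.33128314 0.27707777] (np.float64(5.027902978466969), array([0.99614919, 0.08764062, 0.00243352])) [ 0.54293712  0.93029283 -1.8489777 ] [ 0.03595118 -0.06701192  0.01612815]
```

View pics/side1.png

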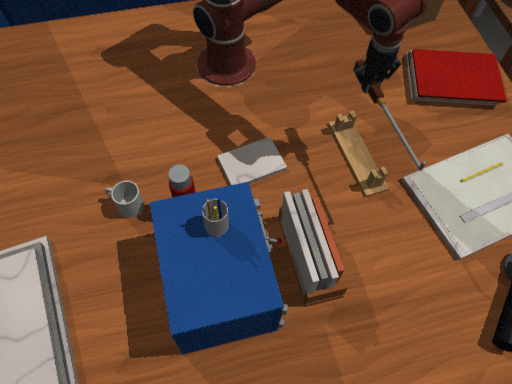

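View pics/top1.png

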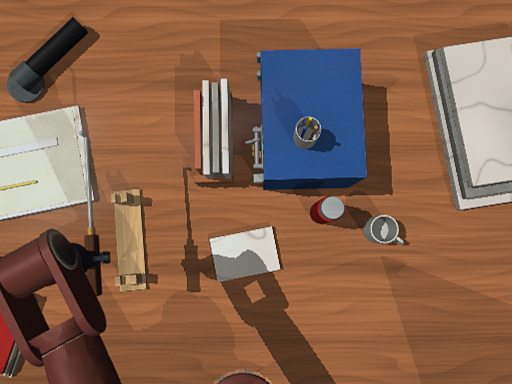

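```bash
cat >> h.py <<'E'
def rodcheck(fs,s):
    """shaft points in tool frame (x lateral, y along rod, z down from TCP)"""
    Rt=Rot(s["tool_rot"]); out=[]
    for n,f in fs.items():
        T=Rt.inv().apply((cloud(f)-s["tool_pos"]).reshape(-1,3)).reshape(384,512,3)
        sat=cv2.cvtColor(f["frame"],cv2.COLOR_RGB2HSV)[...,1]
        m=(T[...,1]>.075)&(T[...,1]<.31)&(abs(T[...,0])<.03)&(T[...,2]<.02)&(T[...,2]>-.08)
        P=T[m]; sh=P[P[:,1]<.265]; tip=P[P[:,2]<np.median(sh[:,2])-.012] if len(sh) else P
        if len(sh)<20: print(n,"few",len(sh)); continue
        py=np.polyfit(sh[:,1],sh[:,2],1); px=np.polyfit(sh[:,1],sh[:,0],1)
        print(n,len(sh),"pitch deg (up +)",-np.degrees(np.arctan(py[0])).round(2),"top z @.08,.28",np.polyval(py,[.08,.28]).round(4),"yaw deg",np.degrees(np.arctan(px[0])).round(2),"x@0,.28",np.polyval(px,[0,.28]).round(4),"max y",P[:,1].max().round(4))
        tt=P[(P[:,1]>.27)]; tt=tt[tt[:,2]<np.polyval(py,.285)-.012]
        if len(tt): print("  tip n",len(tt),"mean",tt.mean(0).round(4),"top z",tt[:,2].min().round(4))
E
python3 - <<'E'
from h import *
from plant import state
s=state()
rodcheck({n:dict(np.load(n+"1.npz")) for n in ("side","top")},s)
E
```

```text
side 258 pitch deg (up +) -0.24 top z @.08,.28 [-0.0196 -0.0188] yaw deg 0.03 x@0,.28 [-0.0031 -0.003 ] max y 0.2941
  tip n 24 mean [-0.003   0.2898 -0.0404] top z -0.0465
top 370 pitch deg (up +) -0.05 top z @.08,.28 [-0.0278 -0.0277] yaw deg 0.16 x@0,.28 [-0.0004  0.0004] max y 0.2951
  tip n 26 mean [-0.      0.2883 -0.0503] top z -0.0574
```

```bash
cat >> h.py <<'E'
CO=np.array([.6442,-.0626]);CY=1.05
def c2w(x,y):
    a=np.radians(CY);return CO+np.array([x*np.cos(a)-y*np.sin(a),x*np.sin(a)+y*np.cos(a)])
def w2c(p):
    a=np.radians(-CY);d=np.array(p)[:2]-CO;return np.array([d[0]*np.cos(a)-d[1]*np.sin(a),d[0]*np.sin(a)+d[1]*np.cos(a)])
FY=.289;AZ=.020
def tcp_for(c,y,axz): return np.r_[c2w(c-FY,y),axz-AZ]
E
python3 -c "
from h import *
print(tcp_for(.095,.04,.297));plan(tcp_for(.095,.04,.297),CY,12,-1)"
```

```text
[ 0.44949958 -0.02616175  0.277     ]
dist 0.3584 turn deg [ 0.47 -0.21  3.98]
[0.01, -0.0, 0.07, -0.74, -0.07, 0.0, -1]
[0.01, -0.0, 0.07, -0.74, -0.07, 0.0, -1]
[0.01, -0.0, 0.07, -0.74, -0.07, 0.0, -1]
[0.01, -0.0, 0.07, -0.74, -0.06, 0.0, -1]
[0.01, -0.0, 0.07, -0.74, -0.06, 0.0, -1]
[0.01, -0.0, 0.07, -0.74, -0.05, 0.0, -1]
[0.01, -0.0, 0.07, -0.75, -0.05, 0.0, -1]
[0.01, -0.0, 0.07, -0.75, -0.04, 0.0, -1]
[0.01, -0.0, 0.07, -0.75, -0.04, 0.0, -1]
[0.01, -0.0, 0.07, -0.75, -0.04, 0.0, -1]
[0.01, -0.0, 0.07, -0.75, -0.03, 0.0, -1]
[0.01, -0.0, 0.07, -0.75, -0.03, 0.0, -1]
```

Request:
carry_out([
  [[0,0,0.07,-0.3,-0.03,0,-1],[0,0,0.07,-0.6,-0.05,0,-1],[0,0,0.07,-0.74,-0.07,0,-1],[0,0,0.07,-0.74,-0.06,0,-1],[0,0,0.07,-0.74,-0.06,0,-1],[0,0,0.07,-0.74,-0.06,0,-1],[0,0,0.07,-0.74,-0.05,0,-1],[0,0,0.07,-0.74,-0.05,0,-1]],
])

```text
time: 4.22
tool_pos: [0.4465, 0.1149, 0.2694]
tool_rot: [-0.002, 0.693, 0.721, -0.003]
contact_force: [0.7, 0.2, -2.6]
gripper_width: 0.274
```

Request:
carry_out([
  [[0,0,0.07,-0.74,-0.04,0,-1],[0,0,0.07,-0.74,-0.04,0,-1],[0,0,0.07,-0.74,-0.04,0,-1],[0,0,0.03,-0.7,-0.04,0,-1],[0,0,0,-0.5,0,0,-1],[0,0,0,-0.2,0,0,-1],[0,0,0,0,0,0,-1],[0,0,0,0,0,0,-1]],
])

```text
time: 4.88
tool_pos: [0.4453, -0.0277, 0.2714]
tool_rot: [-0.002, 0.701, 0.713, -0.001]
contact_force: [-0.6, -0.2, -2.7]
gripper_width: 0.271
```

```bash
cat > look.py <<'E'
import sys
from h import *
from plant import state, grab_frame
k=sys.argv[1]
s=state();p=s["tool_pos"];y=yaw();fc=w2c(p+Rot(s["tool_rot"]).apply([0,FY,-AZ]))
print("t",s["time"],"tcp",p.round(4),"yaw",y[0].round(2),"pitch",np.degrees(y[1][2]).round(2),"F",s["contact_force"].round(2),"M",s["ft_torque"].round(3),"g",round(s["gripper_width"],3),"finger cage",fc.round(4),"axis z",(p[2]+AZ).round(4))
if len(sys.argv)>2:
    fs={}
    for n in sys.argv[2].split(","):
        f=grab_frame(n); fs[n]=f; np.savez(f"{n}{k}.npz",**f)
        a=f["frame"]
        if n=="top": crop(a,180,100,340,290,3,f"pics/top{k}.png")
        elif n=="side": crop(a,180,120,380,300,3.5,f"pics/side{k}.png")
        else: cv2.imwrite(f"pics/{n}{k}.png",a[:,:,::-1])
    try: rodcheck({n:f for n,f in fs.items() if n!="wrist"},s)
    except Exception as e: print(e)
E
python3 look.py 2 top,side; python3 -c "
from h import *
plan(tcp_for(.095,.04,.055),CY,8,-1)"
```

```text
t 4.8833 tcp [ 0.4453 -0.0277  0.2714] yaw 0.97 pitch -0.22 F [-0.56 -0.16 -2.7 ] M [-0.011 -0.002 -0.022] g 0.271 finger cage [0.0908 0.0381] axis z 0.2914
top 338 pitch deg (up +) -0.08 top z @.08,.28 [-0.0244 -0.0242] yaw deg 0.27 x@0,.28 [0.0007 0.002 ] max y 0.2925
  tip n 20 mean [ 0.0015  0.2882 -0.0472] top z -0.0528
side 248 pitch deg (up +) -0.09 top z @.08,.28 [-0.0239 -0.0235] yaw deg 0.07 x@0,.28 [-0.0004 -0.0001] max y 0.296
  tip n 22 mean [ 2.000e-04  2.918e-01 -4.530e-02] top z -0.0517
dist 0.2376 turn deg [-0.11 -0.05  0.04]
[-0.0, -0.0, 0.0, 0.0, 0.01, 0.74, -1]
[-0.0, -0.0, 0.0, 0.0, 0.01, 0.74, -1]
[-0.0, -0.0, 0.0, 0.0, 0.01, 0.74, -1]
[-0.0, -0.0, 0.0, 0.0, 0.01, 0.74, -1]
[-0.0, -0.0, 0.0, 0.0, 0.01, 0.74, -1]
[-0.0, -0.0, 0.0, 0.0, 0.01, 0.74, -1]
[-0.0, -0.0, 0.0, 0.0, 0.01, 0.74, -1]
[-0.0, -0.0, 0.0, 0.0, 0.01, 0.74, -1]
```

View pics/top2.png

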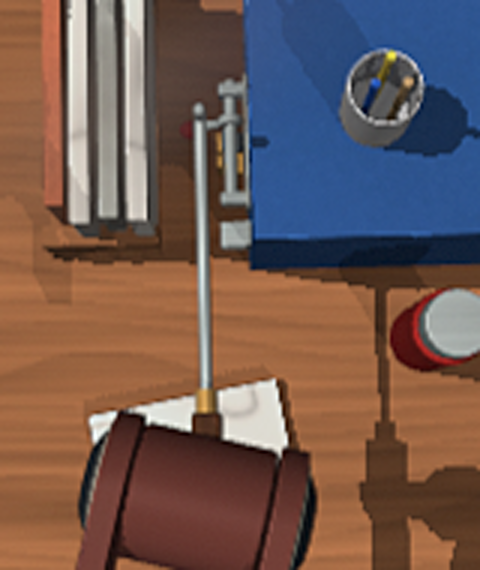

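View pics/side2.png

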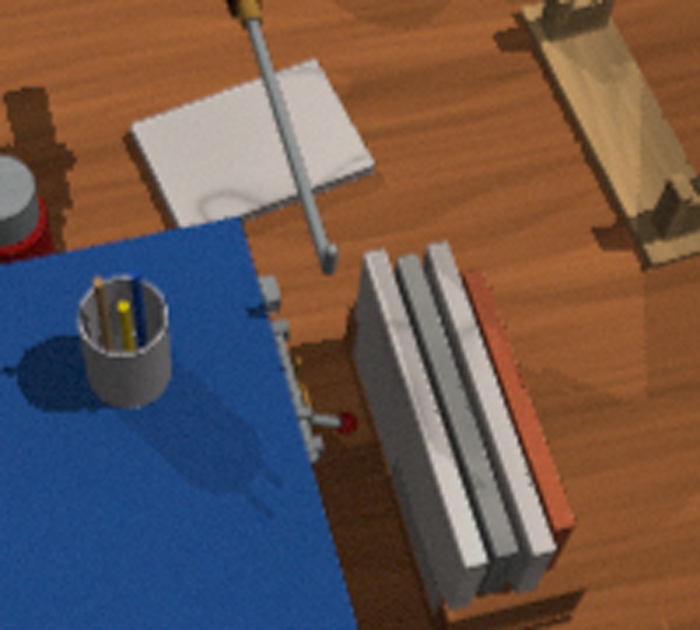

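Request:
carry_out([
  [[0,0,0,0.02,0.03,0.4,-1],[0,0,0,0.02,0.03,0.8,-1],[0,0,0,0,0.02,0.9,-1],[0,0,0,0,0.02,0.9,-1],[0,0,0,0,0,0.8,-1],[0,0,0,0,0,0.6,-1],[0,0,0,0,0,0,-1],[0,0,0,0,0,0,-1]],
])

```text
time: 5.65
tool_pos: [0.4491, -0.025, 0.0965]
tool_rot: [-0.002, 0.7, 0.714, -0.001]
contact_force: [-0.2, -0.1, -1.9]
gripper_width: 0.275
```

```bash
python3 look.py 3 top,side; python3 -c "
from h import *
plan(tcp_for(.095,.04,.055),CY,4,-1)"
```

```text
t 5.65 tcp [ 0.4491 -0.025   0.0965] yaw 1.14 pitch -0.21 F [-0.24 -0.09 -1.89] M [-0.021  0.029 -0.052] g 0.275 finger cage [0.0947 0.0416] axis z 0.1165
top 344 pitch deg (up +) 2.56 top z @.08,.28 [-0.0231 -0.032 ] yaw deg -5.58 x@0,.28 [ 0.013  -0.0144] max y 0.3098
  tip n 10 mean [ 0.0018  0.2893 -0.0492] top z -0.0518
side 285 pitch deg (up +) 2.25 top z @.08,.28 [-0.0244 -0.0323] yaw deg -4.86 x@0,.28 [ 0.0086 -0.0152] max y 0.3096
  tip n 11 mean [-0.0013  0.2925 -0.0509] top z -0.0575
dist 0.0649 turn deg [0.19 0.04 0.05]
[0.01, 0.0, 0.0, -0.0, -0.02, 0.41, -1]
[0.01, 0.0, 0.0, -0.0, -0.02, 0.41, -1]
[0.01, 0.0, 0.0, -0.0, -0.02, 0.41, -1]
[0.01, 0.0, 0.0, -0.0, -0.02, 0.41, -1]
```

View pics/top3.png

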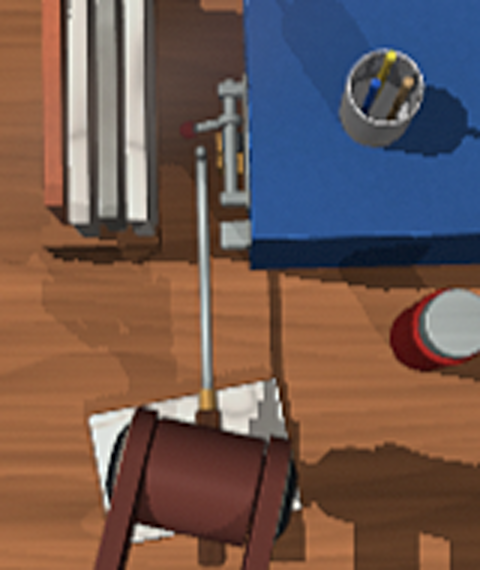

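View pics/side3.png

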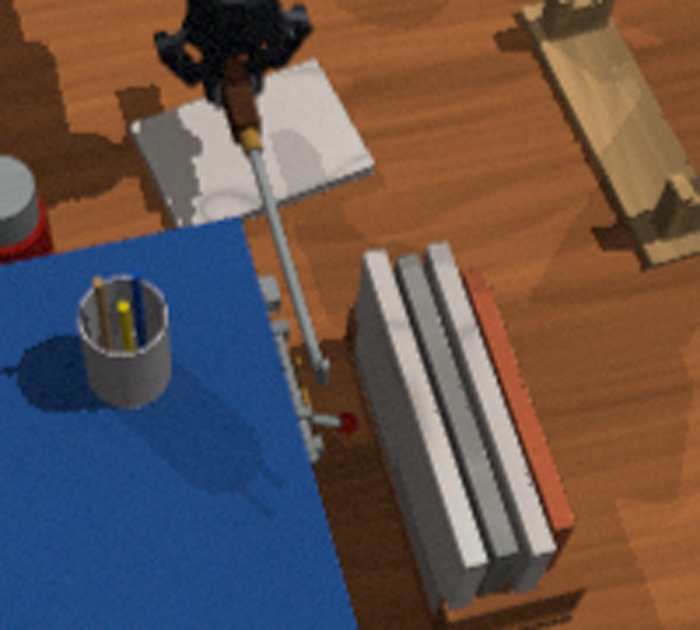

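Request:
carry_out([
  [[0,0,0,-0.02,0,0.4,-1],[0,0,0,-0.02,0,0.5,-1],[0,0,0,0,0,0.4,-1],[0,0,0,0,0,0.26,-1],[0,0,0,0,0,0,-1],[0,0,0,0,0,0,-1]],
])

```text
time: 6.25
tool_pos: [0.4513, -0.0279, 0.0365]
tool_rot: [0.001, 0.701, 0.714, 0.0]
contact_force: [0.3, -0.6, -3.2]
gripper_width: 0.276
```

```bash
python3 look.py 4 top,side,wrist; python3 -c "
from h import *
plan(tcp_for(.143,.04,.054),CY,6,-1)"
```

```text
t 6.25 tcp [ 0.4513 -0.0279  0.0365] yaw 1.05 pitch 0.09 F [ 0.28 -0.63 -3.25] M [0.002 0.009 0.009] g 0.276 finger cage [0.0967 0.0382] axis z 0.0565
top 228 pitch deg (up +) 1.75 top z @.08,.28 [-0.0234 -0.0295] yaw deg -0.52 x@0,.28 [ 0.0024 -0.0002] max y 0.3077
  tip n 40 mean [-0.0139  0.2903 -0.0605] top z -0.0799
side 172 pitch deg (up +) 2.31 top z @.08,.28 [-0.0232 -0.0312] yaw deg -0.51 x@0,.28 [ 0.0001 -0.0024] max y 0.308
  tip n 21 mean [-0.0084  0.2902 -0.0633] top z -0.0799
dist 0.0458 turn deg [ 0.19  0.05 -0.01]
[0.01, 0.0, -0.0, 0.01, 0.19, 0.01, -1]
[0.01, 0.0, -0.0, 0.01, 0.19, 0.01, -1]
[0.01, 0.0, -0.0, 0.01, 0.19, 0.01, -1]
[0.01, 0.0, -0.0, 0.01, 0.19, 0.01, -1]
[0.01, 0.0, -0.0, 0.01, 0.19, 0.01, -1]
[0.01, 0.0, -0.0, 0.01, 0.19, 0.01, -1]
```

View pics/top4.png

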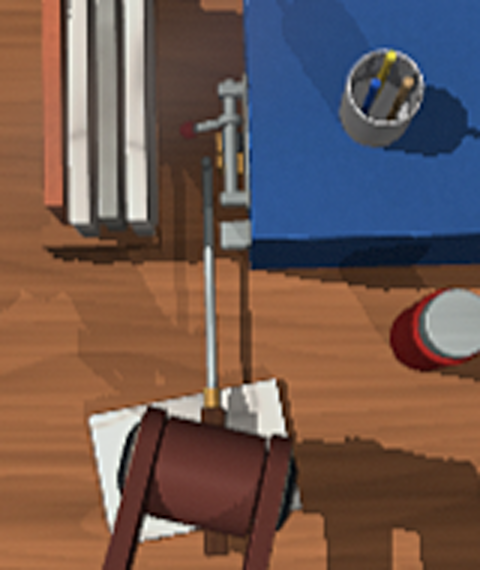

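View pics/wrist4.png

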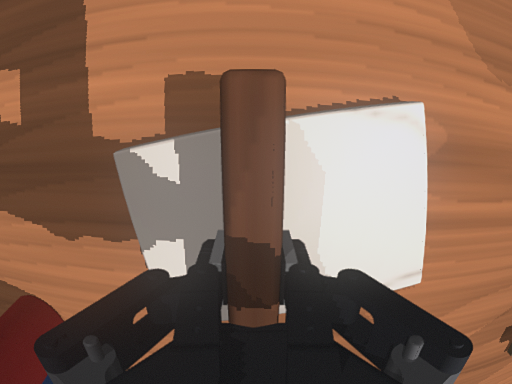

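Request:
carry_out([
  [[0,0,0,0.02,0.1,0.03,-1],[0,0,0,0.02,0.2,0.02,-1],[0,0,0,0.01,0.25,0,-1],[0,0,0,0,0.25,0,-1],[0,0,0,0,0.2,0,-1],[0,0,0,0,0.14,0,-1],[0,0,0,0,0,0,-1],[0,0,0,0,0,0,-1]],
])

```text
time: 7.07
tool_pos: [0.4961, -0.0249, 0.0333]
tool_rot: [-0.0, 0.701, 0.714, -0.0]
contact_force: [-0.6, 0.1, -3.1]
gripper_width: 0.272
```

```bash
python3 look.py 5 top,side; python3 -c "
from h import *
plan(tcp_for(.143,.04,.090),CY,6,-1)"
```

```text
t 7.0667 tcp [ 0.4961 -0.0249  0.0333] yaw 1.05 pitch -0.02 F [-0.63  0.11 -3.06] M [ 0.022 -0.033 -0.001] g 0.272 finger cage [0.1416 0.0404] axis z 0.0533
top 229 pitch deg (up +) 2.82 top z @.08,.28 [-0.0219 -0.0318] yaw deg -1.06 x@0,.28 [ 0.0038 -0.0014] max y 0.2923
  tip n 45 mean [ 0.0085  0.2775 -0.0638] top z -0.0797
side 180 pitch deg (up +) 1.82 top z @.08,.28 [-0.0228 -0.0292] yaw deg -0.45 x@0,.28 [ 0.0001 -0.0021] max y 0.3054
  tip n 54 mean [ 0.0054  0.2797 -0.0635] top z -0.0795
dist 0.037 turn deg [-0.05 -0.01 -0.01]
[-0.0, -0.0, -0.0, -0.0, 0.01, -0.15, -1]
[-0.0, -0.0, -0.0, -0.0, 0.01, -0.15, -1]
[-0.0, -0.0, -0.0, -0.0, 0.01, -0.15, -1]
[-0.0, -0.0, -0.0, -0.0, 0.01, -0.15, -1]
[-0.0, -0.0, -0.0, -0.0, 0.01, -0.15, -1]
[-0.0, -0.0, -0.0, -0.0, 0.01, -0.15, -1]
```

View pics/top5.png

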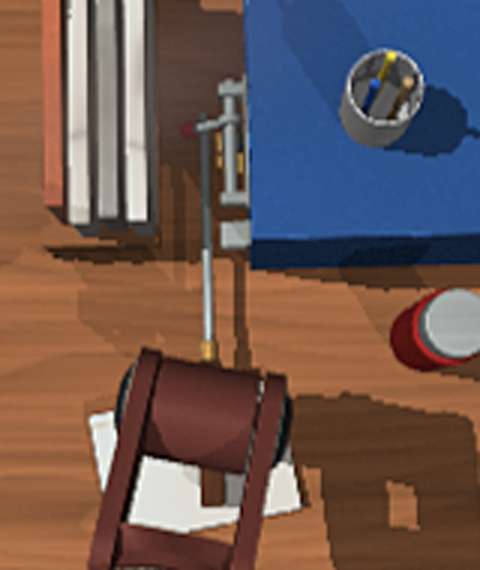

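View pics/side5.png

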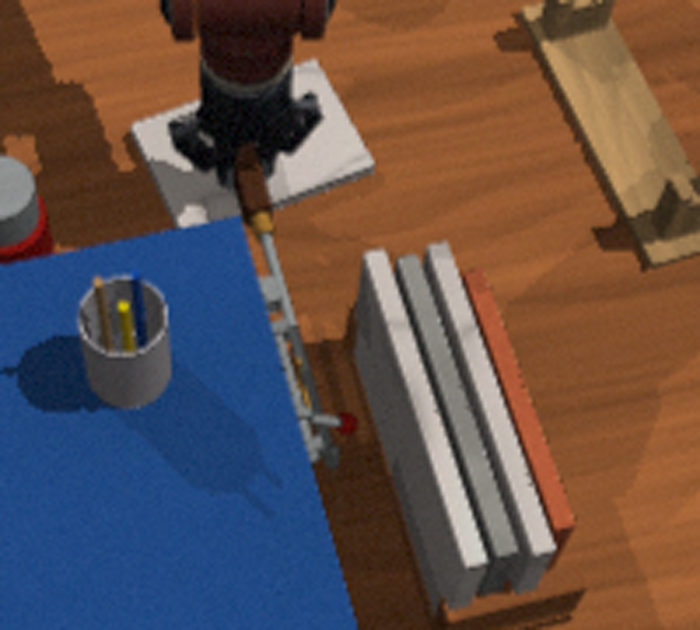

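```bash
python3 - <<'E'
from h import *
t=dict(np.load("top5.npz")); s=dict(np.load("side5.npz"))
for z in (.07,.085): print("hook side",z,w2c(ray(s,180+332/3.5,120+455/3.5,z)))
print("stem top",w2c(ray(t,180+207/3,100+124/3,.107)),"stem side",w2c(ray(s,180+327/3.5,120+421/3.5,.107)))
print("knob top",w2c(ray(t,242,143,.0916)),"side",w2c(ray(s,279.2,241.1,.0916)))
E
```

```text
hook side 0.07 [0.14206829 0.03996336]
hook side 0.085 [0.14776449 0.03755584]
stem top [0.1260138  0.03732691] stem side [0.12790506 0.03782562]
knob top [0.12522439 0.05788021] side [0.12785167 0.05515357]
```

Request:
carry_out([
  [[0,0,0,0,0.03,-0.15,-1],[0,0,0,0,0.03,-0.25,-1],[0,0,0,0,0,-0.3,-1],[0,0,0,0,0,-0.2,-1],[0,0,0,0,0,0,-1]],
])

```text
time: 7.58
tool_pos: [0.5005, -0.0254, 0.0728]
tool_rot: [0.003, 0.701, 0.713, 0.002]
contact_force: [0.1, -0.2, -2.0]
gripper_width: 0.274
```

```bash
python3 look.py 6 top,side; python3 -c "
from h import *
plan(tcp_for(.143,.04,.116),CY,6,-1)"
```

```text
t 7.5833 tcp [ 0.5005 -0.0254  0.0728] yaw 1.03 pitch 0.33 F [ 0.06 -0.21 -1.98] M [ 0.006 -0.036  0.007] g 0.274 finger cage [0.1459 0.0398] axis z 0.0928
top 444 pitch deg (up +) 4.63 top z @.08,.28 [-0.0297 -0.0459] yaw deg -4.27 x@0,.28 [ 0.005  -0.0159] max y 0.3065
  tip n 34 mean [-0.0221  0.2925 -0.062 ] top z -0.0683
side 358 pitch deg (up +) 5.05 top z @.08,.28 [-0.0257 -0.0434] yaw deg -3.49 x@0,.28 [ 0.0023 -0.0147] max y 0.3076
  tip n 35 mean [-0.0233  0.2913 -0.0604] top z -0.0658
dist 0.0256 turn deg [ 0.12  0.03 -0.01]
[0.0, 0.0, -0.0, -0.0, -0.01, -0.11, -1]
[0.0, 0.0, -0.0, -0.0, -0.01, -0.11, -1]
[0.0, 0.0, -0.0, -0.0, -0.01, -0.11, -1]
[0.0, 0.0, -0.0, -0.0, -0.01, -0.11, -1]
[0.0, 0.0, -0.0, -0.0, -0.01, -0.11, -1]
[0.0, 0.0, -0.0, -0.0, -0.01, -0.11, -1]
```

View pics/top6.png

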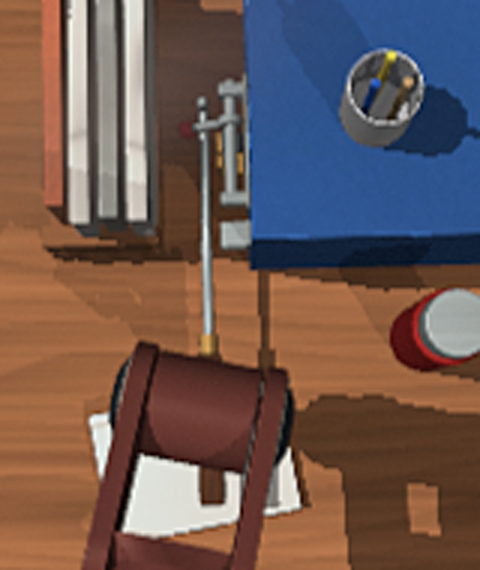

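View pics/side6.png

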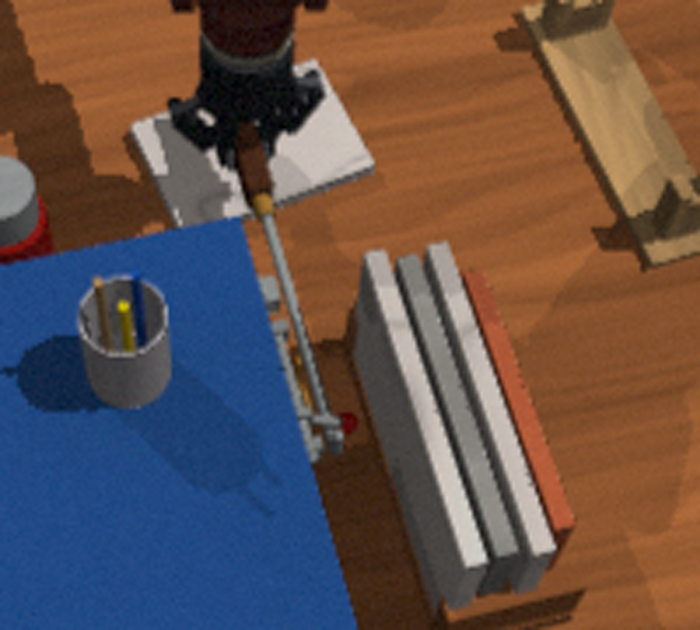

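Request:
carry_out([
  [[0,0,0,0,0,-0.1,-1],[0,0,0,0,0,-0.15,-1],[0,0,0,0,0,-0.15,-1],[0,0,0,0,0,-0.1,-1],[0,0,0,0,0,-0.07,-1],[0,0,0,0,0,0,-1],[0,0,0,0,0,0,-1]],
])

```text
time: 8.27
tool_pos: [0.4985, -0.025, 0.0924]
tool_rot: [0.0, 0.701, 0.713, 0.0]
contact_force: [-0.2, -0.0, -2.5]
gripper_width: 0.275
```

```bash
python3 look.py 7 top,side; python3 - <<'E'
from h import *
L=[]
for n in ("top","side"):
    f=dict(np.load(n+"7.npz")); W=cloud(f); hsv=cv2.cvtColor(f["frame"],cv2.COLOR_RGB2HSV)
    red=((hsv[...,0]<8)|(hsv[...,0]>172))&(hsv[...,1]>130)&(hsv[...,2]>60)&(W[...,2]>0.05)&(W[...,2]<0.18)&(W[...,1]<0.022)&(W[...,1]>-0.12)&(W[...,0]>0.65)&(W[...,0]<0.85)
    v,u=np.nonzero(red); print(n,len(u),u.mean(),v.mean(),np.median(W[red],0))
    K=f["K"];T=f["world_from_camera"]; d=T[:3,:3]@np.array([(u.mean()-K[0,2])/K[0,0],(v.mean()-K[1,2])/K[1,1],1]); L.append((T[:3,3],d/np.linalg.norm(d)))
A=np.zeros((3,3));b=np.zeros(3)
for o,d in L:
    M=np.eye(3)-np.outer(d,d);A+=M;b+=M@o
p=np.linalg.solve(A,b);print("knob",w2c(p).round(4),p[2].round(4),[np.linalg.norm(np.cross(p-o,d)).round(4) for o,d in L])
E
```

```text
t 8.2667 tcp [ 0.4985 -0.025   0.0924] yaw 1.03 pitch 0.04 F [-0.24 -0.01 -2.45] M [-0.005  0.073 -0.041] g 0.275 finger cage [0.144  0.0402] axis z 0.1124
top 451 pitch deg (up +) 1.01 top z @.08,.28 [-0.0277 -0.0312] yaw deg -4.51 x@0,.28 [ 0.006  -0.0161] max y 0.3092
  tip n 28 mean [-0.0144  0.291  -0.0475] top z -0.0546
side 362 pitch deg (up +) 1.46 top z @.08,.28 [-0.0253 -0.0304] yaw deg -3.41 x@0,.28 [ 0.0021 -0.0146] max y 0.3098
  tip n 30 mean [-0.0135  0.2918 -0.0458] top z -0.0516
top 20 238.25 141.25 [0.76586848 0.00716494 0.12414227]
side 31 283.19354838709677 236.2258064516129 [0.77280631 0.00332056 0.12177962]
knob [0.1254 0.0667] 0.1132 [np.float64(0.0009), np.float64(0.0009)]
```

View pics/top7.png

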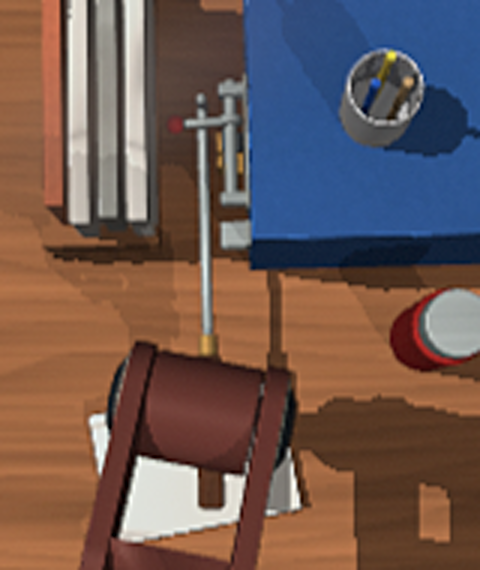

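View pics/side7.png

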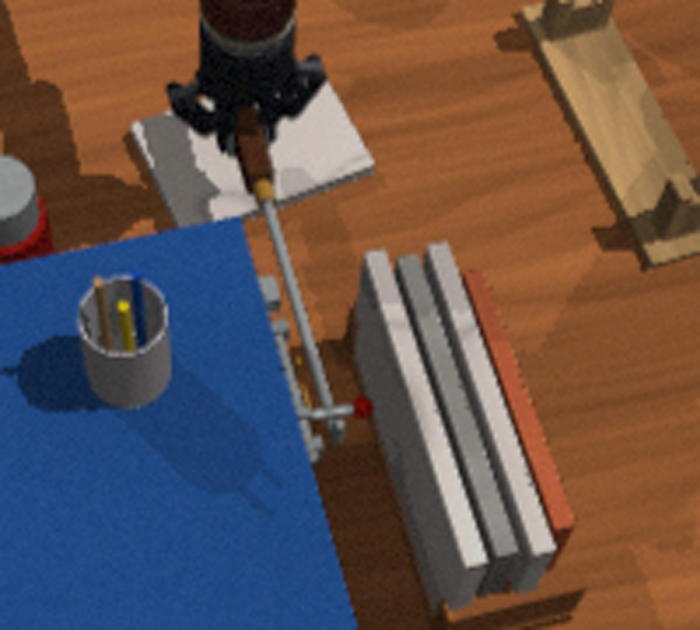

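Request:
carry_out([
  [[0,0,0,0,0,-0.05,-1],[0,0,0,0,0,-0.06,-1],[0,0,0,0,0,0,-1],[0,0,0,0,0,0,-1],[0,0,0,0,0,0,-1],[0,0,0,0,0,0,-1]],
])

```text
time: 8.87
tool_pos: [0.4983, -0.0249, 0.0965]
tool_rot: [0.0, 0.701, 0.713, 0.0]
contact_force: [0.7, 0.1, -3.4]
gripper_width: 0.272
```

```bash
cat > knob.py <<'E'
import sys
from h import *
L=[]
for n in ("top","side"):
    f=dict(np.load(n+sys.argv[1]+".npz")); W=cloud(f); hsv=cv2.cvtColor(f["frame"],cv2.COLOR_RGB2HSV)
    red=((hsv[...,0]<8)|(hsv[...,0]>172))&(hsv[...,1]>130)&(hsv[...,2]>60)&(W[...,2]>0.05)&(W[...,2]<0.18)&(W[...,1]<0.022)&(W[...,1]>-0.12)&(W[...,0]>0.65)&(W[...,0]<0.85)
    v,u=np.nonzero(red); print(n,len(u),u.mean().round(2),v.mean().round(2),np.median(W[red],0).round(4))
    K=f["K"];T=f["world_from_camera"]; d=T[:3,:3]@np.array([(u.mean()-K[0,2])/K[0,0],(v.mean()-K[1,2])/K[1,1],1]); L.append((T[:3,3],d/np.linalg.norm(d)))
A=np.zeros((3,3));b=np.zeros(3)
for o,d in L:
    M=np.eye(3)-np.outer(d,d);A+=M;b+=M@o
p=np.linalg.solve(A,b);print("knob",w2c(p).round(4),p[2].round(4),[np.linalg.norm(np.cross(p-o,d)).round(4) for o,d in L])
E
python3 look.py 8 top,side; python3 knob.py 8; python3 knob.py 0
```

```text
t 8.8667 tcp [ 0.4983 -0.0249  0.0965] yaw 1.03 pitch 0.0 F [ 0.73  0.08 -3.4 ] M [-0.014  0.041  0.023] g 0.272 finger cage [0.1438 0.0402] axis z 0.1165
top 453 pitch deg (up +) 0.37 top z @.08,.28 [-0.0271 -0.0284] yaw deg -4.44 x@0,.28 [ 0.0059 -0.0158] max y 0.3091
  tip n 25 mean [-0.0112  0.2919 -0.045 ] top z -0.0518
side 358 pitch deg (up +) 0.44 top z @.08,.28 [-0.0257 -0.0272] yaw deg -3.55 x@0,.28 [ 0.0024 -0.0149] max y 0.3089
  tip n 30 mean [-0.0126  0.2936 -0.044 ] top z -0.0531
top 20 237.8 140.65 [0.7656 0.0071 0.1321]
side 32 283.69 234.81 [0.7722 0.0049 0.1294]
knob [0.1252 0.0676] 0.1216 [np.float64(0.0009), np.float64(0.0009)]
top 15 242.13 143.13 [ 0.7665 -0.0028  0.0995]
side 27 278.89 240.56 [ 0.7717 -0.0063  0.0971]
knob [0.1252 0.0564] 0.0888 [np.float64(0.0012), np.float64(0.0012)]
```

Request:
carry_out([
  [[0,0,0,0,-0.05,0,-1],[0,0,0,0,-0.07,0,-1],[0,0,0,0,-0.08,0,-1],[0,0,0,0,-0.08,0,-1],[0,0,0,0,-0.08,0,-1],[0,0,0,0,-0.06,0,-1]],
])

```text
time: 9.47
tool_pos: [0.4824, -0.0253, 0.0974]
tool_rot: [0.001, 0.701, 0.713, 0.001]
contact_force: [5.5, 0.7, -2.8]
gripper_width: 0.273
```

```bash
python3 look.py 9 top,side; python3 knob.py 9
```

```text
t 9.4667 tcp [ 0.4824 -0.0253  0.0974] yaw 1.04 pitch 0.21 F [ 5.45  0.72 -2.79] M [ 0.016 -0.588  0.063] g 0.273 finger cage [0.1279 0.0402] axis z 0.1174
top 418 pitch deg (up +) 0.57 top z @.08,.28 [-0.0261 -0.0281] yaw deg -5.65 x@0,.28 [ 0.0105 -0.0172] max y 0.3083
  tip n 21 mean [-0.0036  0.2843 -0.0448] top z -0.054
side 342 pitch deg (up +) 0.72 top z @.08,.28 [-0.0243 -0.0268] yaw deg -4.2 x@0,.28 [ 0.0054 -0.0151] max y 0.3065
  tip n 14 mean [-0.0009  0.2899 -0.0453] top z -0.0499
top 21 237.86 142.76 [0.7586 0.0068 0.1353]
side 31 283.0 232.16 [0.7655 0.0041 0.1325]
knob [0.1184 0.0674] 0.1246 [np.float64(0.0009), np.float64(0.0009)]
```

View pics/top9.png

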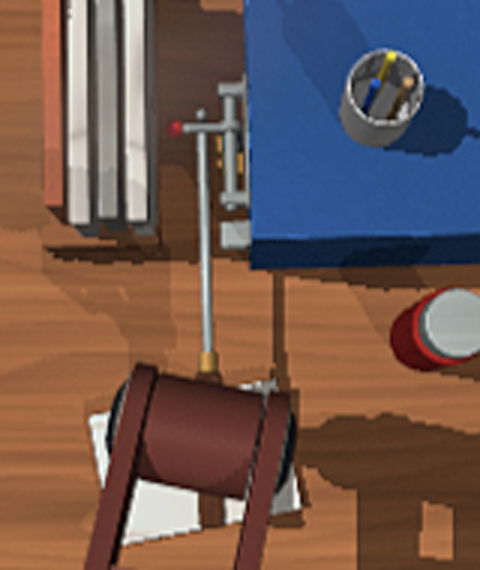

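Request:
carry_out([
  [[0,0,0,0,-0.06,0,-1],[0,0,0,0,-0.07,0,-1],[0,0,0,0,-0.07,0,-1],[0,0,0,0,-0.07,0,-1],[0,0,0,0,-0.07,0,-1],[0,0,0,0,-0.07,0,-1],[0,0,0,0,-0.05,0,-1]],
])

```text
time: 10.15
tool_pos: [0.4638, -0.0257, 0.0971]
tool_rot: [0.001, 0.701, 0.713, 0.001]
contact_force: [5.5, 0.3, -2.1]
gripper_width: 0.277
```

```bash
python3 look.py 10 top,side; python3 knob.py 10
```

```text
t 10.15 tcp [ 0.4638 -0.0257  0.0971] yaw 1.03 pitch 0.13 F [ 5.47  0.3  -2.06] M [ 0.033 -0.594  0.059] g 0.277 finger cage [0.1092 0.0402] axis z 0.1171
top 394 pitch deg (up +) 2.22 top z @.08,.28 [-0.0238 -0.0316] yaw deg -6.42 x@0,.28 [ 0.0137 -0.0178] max y 0.3098
  tip n 10 mean [ 0.0017  0.2887 -0.0492] top z -0.0535
side 315 pitch deg (up +) 1.45 top z @.08,.28 [-0.0235 -0.0286] yaw deg -4.89 x@0,.28 [ 0.0084 -0.0155] max y 0.3086
  tip n 12 mean [-0.0005  0.2906 -0.046 ] top z -0.0512
top 25 238.0 149.0 [0.7416 0.0069 0.1342]
side 29 281.1 226.31 [0.7455 0.0045 0.1313]
knob [0.1006 0.0672] 0.1249 [np.float64(0.001), np.float64(0.001)]
```

View pics/side10.png

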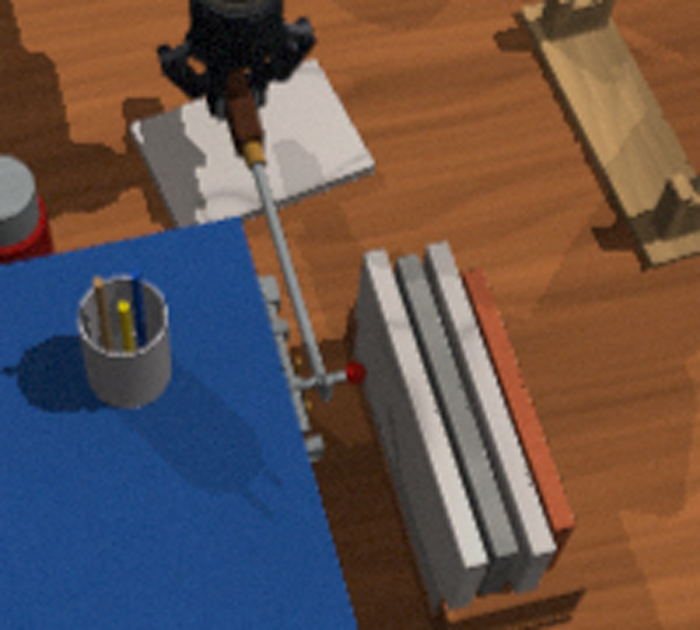

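```bash
python3 - <<'E'
from h import *
for n in ("top","side"):
  for k in ("0","10"):
    f=dict(np.load(n+k+".npz")); W=cloud(f); hsv=cv2.cvtColor(f["frame"],cv2.COLOR_RGB2HSV).astype(int)
    m=(hsv[...,0]>13)&(hsv[...,0]<30)&(hsv[...,1]>110)&(hsv[...,2]>70)&(W[...,0]>.63)&(W[...,0]<.82)&(W[...,1]>-.07)&(W[...,1]<.0)&(W[...,2]>.04)&(W[...,2]<.2)
    v,u=np.nonzero(m)
    print(n,k,len(u))
    for a,b in sorted(zip(v,u)): print((b,a),np.r_[w2c(W[a,b]),W[a,b,2]].round(3),hsv[a,b],end='; ')
    print()
f=dict(np.load("top0.npz"));g=dict(np.load("top10.npz"));h=dict(np.load("side10.npz"));s0=dict(np.load("side0.npz"))
def c(f,u0,v0,u1,v1): return cv2.resize(f["frame"][v0:v1,u0:u1,::-1],(390,290),interpolation=cv2.INTER_CUBIC)
cv2.imwrite("pics/br.png",np.vstack([np.hstack([c(f,230,120,275,190)[:, :],c(g,230,120,275,190)]),np.hstack([c(s0,250,190,300,240),c(h,250,190,300,240)])]))
E
```

```text
top 0 26
(np.int64(253), np.int64(144)) [0.116 0.026 0.114] [ 14 134 110]; (np.int64(253), np.int64(145)) [0.113 0.026 0.118] [ 16 141 134]; (np.int64(253), np.int64(146)) [0.11  0.026 0.118] [ 17 145 149]; (np.int64(253), np.int64(147)) [0.107 0.026 0.116] [ 17 146 164]; (np.int64(253), np.int64(148)) [0.103 0.026 0.122] [ 17 145 163]; (np.int64(253), np.int64(149)) [0.102 0.026 0.115] [ 17 153 165]; (np.int64(253), np.int64(150)) [0.1   0.027 0.11 ] [ 17 160 118]; (np.int64(253), np.int64(151)) [0.099 0.027 0.101] [ 17 159  88]; (np.int64(259), np.int64(151)) [0.1   0.01  0.092] [ 17 161 119]; (np.int64(260), np.int64(151)) [0.099 0.007 0.1  ] [ 17 167 130]; (np.int64(253), np.int64(152)) [0.096 0.027 0.101] [ 18 159 144]; (np.int64(259), np.int64(152)) [0.097 0.01  0.092] [ 18 153 130]; (np.int64(260), np.int64(152)) [0.097 0.007 0.093] [ 17 163 163]; (np.int64(253), np.int64(153)) [0.087 0.026 0.134] [ 18 156 167]; (np.int64(259), np.int64(153)) [0.093 0.01  0.098] [ 17 146 117]; (np.int64(260), np.int64(153)) [0.093 0.007 0.1  ] [ 17 164 160]; (np.int64(253), np.int64(154)) [0.0
[... 2928 characters left out ...]
223)) [0.083 0.025 0.131] [ 18 167 133]; (np.int64(265), np.int64(224)) [0.086 0.024 0.131] [ 19 189  77]; (np.int64(267), np.int64(232)) [0.104 0.026 0.116] [ 17 167  75]; (np.int64(267), np.int64(233)) [0.108 0.024 0.12 ] [ 19 176  74]; (np.int64(267), np.int64(234)) [0.109 0.025 0.114] [ 18 168  88]; (np.int64(267), np.int64(235)) [0.113 0.023 0.117] [ 18 146 108]; (np.int64(268), np.int64(235)) [0.115 0.025 0.121] [ 17 179 128]; (np.int64(267), np.int64(236)) [0.115 0.023 0.116] [ 17 117  83]; (np.int64(268), np.int64(236)) [0.115 0.026 0.115] [ 17 178 113]; (np.int64(268), np.int64(237)) [0.117 0.025 0.111] [ 17 178  73]; (np.int64(268), np.int64(238)) [0.119 0.025 0.11 ] [ 14 166  72];
```

View pics/br.png

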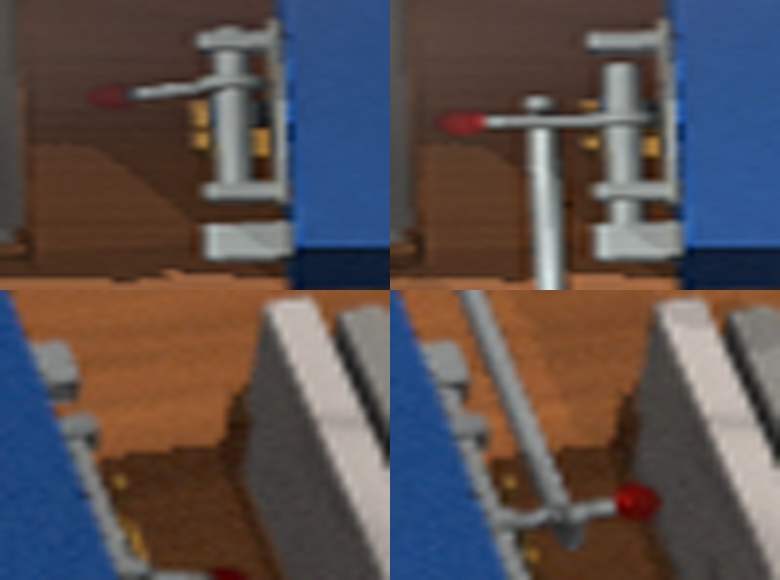

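Request:
carry_out([
  [[0,0,0,0,-0.04,0,-1],[0,0,0,0,-0.04,0,-1],[0,0,0,0,-0.04,0,-1],[0,0,0,0,-0.03,0,-1],[0,0,0,0,0,0,-1]],
])

```text
time: 10.67
tool_pos: [0.4573, -0.0257, 0.0967]
tool_rot: [0.0, 0.701, 0.713, 0.0]
contact_force: [4.7, -0.4, -2.3]
gripper_width: 0.271
```

```bash
python3 look.py 11 top,side; python3 knob.py 11
```

```text
t 10.6667 tcp [ 0.4573 -0.0257  0.0967] yaw 1.03 pitch 0.04 F [ 4.69 -0.42 -2.26] M [ 0.031 -0.598  0.072] g 0.271 finger cage [0.1028 0.0402] axis z 0.1167
top 379 pitch deg (up +) 3.08 top z @.08,.28 [-0.0222 -0.033 ] yaw deg -6.63 x@0,.28 [ 0.0148 -0.0177] max y 0.3099
  tip n 8 mean [ 0.0025  0.2887 -0.0499] top z -0.0531
side 300 pitch deg (up +) 2.41 top z @.08,.28 [-0.0219 -0.0303] yaw deg -4.88 x@0,.28 [ 0.0087 -0.0152] max y 0.3098
  tip n 12 mean [-2.00e-04  2.90e-01 -4.73e-02] top z -0.0506
top 27 238.07 151.41 [0.7357 0.007  0.1322]
side 29 280.59 224.38 [0.7399 0.0044 0.1308]
knob [0.0941 0.0674] 0.1236 [np.float64(0.0008), np.float64(0.0008)]
```

Request:
carry_out([
  [[0,0,0,0,-0.025,0,-1],[0,0,0,0,0,0,-1]],
])

```text
time: 10.93
tool_pos: [0.4562, -0.0257, 0.0966]
tool_rot: [0.0, 0.701, 0.713, 0.0]
contact_force: [4.4, 0.5, -3.4]
gripper_width: 0.271
```

Request:
carry_out([
  [[0,0,0,0,-0.025,0,-1],[0,0,0,0,0,0,-1]],
])

```text
time: 11.1
tool_pos: [0.4552, -0.0257, 0.0965]
tool_rot: [0.0, 0.701, 0.713, 0.0]
contact_force: [5.0, 0.3, -3.4]
gripper_width: 0.269
```

Request:
carry_out([
  [[0,0,0,0,-0.02,0,-1],[0,0,0,0,0,0,-1]],
])

```text
time: 11.27
tool_pos: [0.4544, -0.0257, 0.0965]
tool_rot: [0.0, 0.701, 0.713, 0.0]
contact_force: [4.8, 0.1, -2.9]
gripper_width: 0.275
```

Request:
carry_out([
  [[0,0,0,0,-0.025,0,-1],[0,0,0,0,0,0,-1]],
])

```text
time: 11.43
tool_pos: [0.4535, -0.0258, 0.0966]
tool_rot: [0.0, 0.701, 0.713, 0.0]
contact_force: [4.8, 0.4, -4.2]
gripper_width: 0.277
```

Request:
carry_out([
  [[0,0,0,0,-0.025,0,-1],[0,0,0,0,0,0,-1]],
])

```text
time: 11.6
tool_pos: [0.4533, -0.0259, 0.097]
tool_rot: [0.001, 0.701, 0.713, 0.001]
contact_force: [7.7, 0.3, -3.6]
gripper_width: 0.272
```

Request:
carry_out([
  [[0,0,0,0,-0.015,0,-1],[0,0,0,0,0,0,-1],[0,0,0,0,0,0,-1]],
])

```text
time: 11.85
tool_pos: [0.4531, -0.0259, 0.0973]
tool_rot: [0.001, 0.701, 0.713, 0.001]
contact_force: [8.6, -0.3, -2.9]
gripper_width: 0.275
```

```bash
python3 look.py 12 top,side; python3 knob.py 12
```

```text
t 11.85 tcp [ 0.4531 -0.0259  0.0973] yaw 1.04 pitch 0.21 F [ 8.57 -0.26 -2.9 ] M [ 0.12  -1.045  0.051] g 0.275 finger cage [0.0986 0.0401] axis z 0.1173
top 376 pitch deg (up +) 2.54 top z @.08,.28 [-0.0231 -0.0319] yaw deg -6.62 x@0,.28 [ 0.015  -0.0175] max y 0.3091
  tip n 9 mean [ 0.0023  0.2887 -0.0492] top z -0.0508
side 294 pitch deg (up +) 2.41 top z @.08,.28 [-0.0218 -0.0302] yaw deg -5.08 x@0,.28 [ 0.0095 -0.0153] max y 0.3099
  tip n 10 mean [-0.0006  0.2914 -0.0483] top z -0.0527
top 28 237.79 152.5 [0.7316 0.007  0.1346]
side 28 280.36 222.61 [0.736  0.0048 0.1325]
knob [0.0903 0.0679] 0.1269 [np.float64(0.001), np.float64(0.001)]
```

View pics/top12.png

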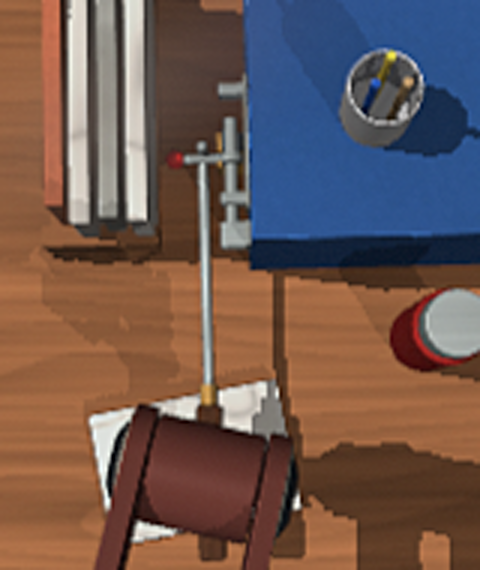

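View pics/side12.png

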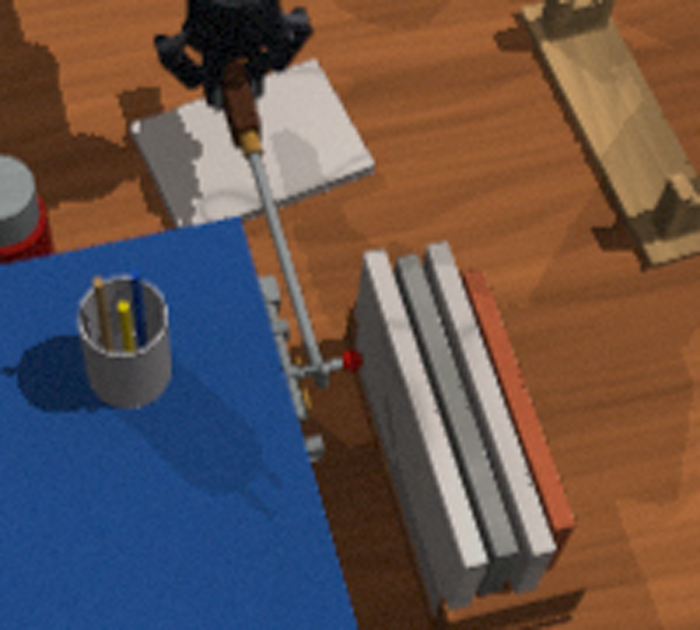

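Request:
carry_out([
  [[0,0,0,0,0.04,0,-1],[0,0,0,0,0.06,0,-1],[0,0,0,0,0.06,0,-1],[0,0,0,0,0.06,0,-1],[0,0,0,0,0,0.08,-1],[0,0,0,0,0,0.12,-1],[0,0,0,0,0,0.12,-1],[0,0,0,0,0,0.12,-1]],
])

```text
time: 12.62
tool_pos: [0.4601, -0.0256, 0.0781]
tool_rot: [-0.0, 0.701, 0.713, -0.0]
contact_force: [0.6, -0.5, -2.7]
gripper_width: 0.272
```

Request:
carry_out([
  [[0,0,0,0,0,0.15,-1],[0,0,0,0,0,0.15,-1],[0,0,0,0,0,0.1,-1],[0,0,0,0,0,0,-1],[0,0,0,0,0,0,-1]],
])

```text
time: 13.03
tool_pos: [0.4603, -0.0255, 0.0625]
tool_rot: [-0.0, 0.701, 0.713, -0.0]
contact_force: [0.6, -0.1, -2.6]
gripper_width: 0.272
```

```bash
python3 look.py 13 top,side; python3 knob.py 13
```

```text
t 13.0333 tcp [ 0.4603 -0.0255  0.0625] yaw 1.04 pitch -0.04 F [ 0.62 -0.09 -2.65] M [ 0.013 -0.025 -0.061] g 0.272 finger cage [0.1058 0.0404] axis z 0.0825
top 376 pitch deg (up +) 12.35 top z @.08,.28 [-0.0176 -0.0614] yaw deg -6.63 x@0,.28 [ 0.0142 -0.0184] max y 0.3095
  tip n 6 mean [-0.0237  0.2755 -0.0765] top z -0.0775
side 291 pitch deg (up +) 10.98 top z @.08,.28 [-0.0178 -0.0566] yaw deg -5.34 x@0,.28 [ 0.0097 -0.0165] max y 0.31
  tip n 16 mean [-0.024   0.2805 -0.0727] top z -0.0774
top 23 242.22 154.61 [ 0.7329 -0.0027  0.0974]
side 24 275.75 229.04 [ 0.7369 -0.0068  0.0978]
knob [0.0909 0.0568] 0.0921 [np.float64(0.0012), np.float64(0.0012)]
```

View pics/top13.png

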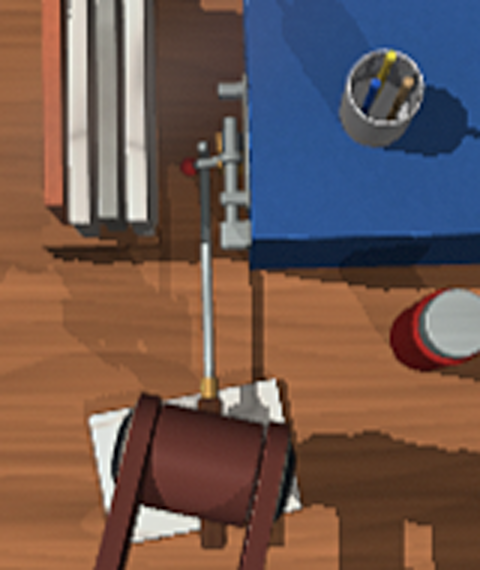

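View pics/side13.png

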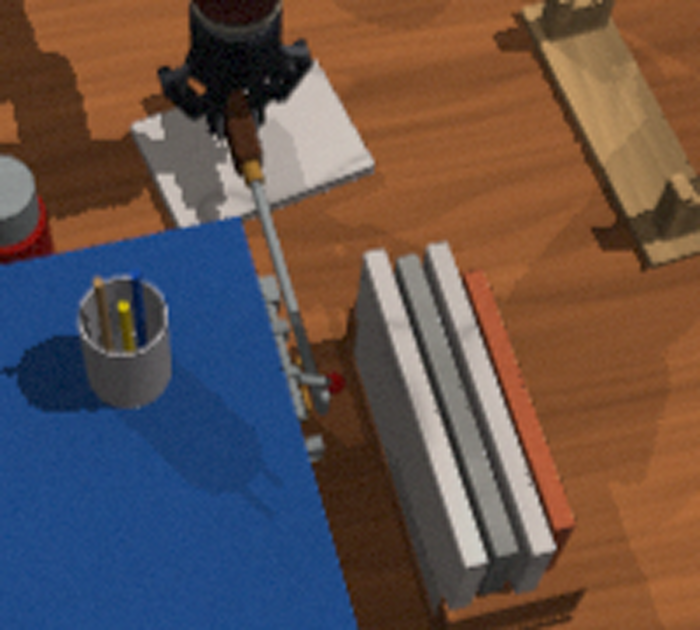

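Request:
carry_out([
  [[0,0,0,0,0,0.15,-1],[0,0,0,0,0,0.25,-1],[0,0,0,0,0,0.2,-1],[0,0,0,0,0,0.11,-1],[0,0,0,0,0,0,-1],[0,0,0,0,0,0,-1]],
])

```text
time: 13.63
tool_pos: [0.4599, -0.0255, 0.0337]
tool_rot: [-0.001, 0.701, 0.713, -0.0]
contact_force: [0.2, 0.3, -2.8]
gripper_width: 0.273
```

Request:
carry_out([
  [[0,0,0,0,-0.1,0,-1],[0,0,0,0,-0.2,0,-1],[0,0,0,0,-0.25,0,-1],[0,0,0,0,-0.25,0,-1],[0,0,0,0,-0.25,0,-1],[0,0,0,0,-0.2,0,-1],[0,0,0,0,0,0,-1],[0,0,0,0,0,0,-1]],
])

```text
time: 14.3
tool_pos: [0.4104, -0.0266, 0.0347]
tool_rot: [0.0, 0.701, 0.713, 0.0]
contact_force: [1.4, 0.6, -3.1]
gripper_width: 0.276
```

```bash
python3 look.py 14 top,side; python3 knob.py 14;  python3 -c "
from h import *
plan([.453,.3319,.277],5,14,-1)"
```

```text
t 14.3 tcp [ 0.4104 -0.0266  0.0347] yaw 1.02 pitch 0.06 F [ 1.4   0.56 -3.07] M [ 0.012 -0.039  0.004] g 0.276 finger cage [0.0559 0.0402] axis z 0.0547
top 412 pitch deg (up +) 14.21 top z @.08,.28 [ 0.0084 -0.0423] yaw deg 0.93 x@0,.28 [-0.0022  0.0023] max y 0.2923
side 308 pitch deg (up +) 13.34 top z @.08,.28 [ 0.0076 -0.0398] yaw deg 0.72 x@0,.28 [-0.0032  0.0003] max y 0.2958
  tip n 2 mean [-0.0113  0.2902 -0.0668] top z -0.0785
top 23 242.22 154.61 [ 0.7331 -0.0026  0.0986]
side 26 275.65 229.27 [ 0.7369 -0.0068  0.0963]
knob [0.0911 0.0567] 0.091 [np.float64(0.0013), np.float64(0.0013)]
dist 0.4346 turn deg [ 0.07  0.02 -3.97]
[0.0, 0.0, -0.06, 0.64, 0.09, -0.43, -1]
[0.0, 0.0, -0.06, 0.64, 0.09, -0.43, -1]
[0.0, 0.0, -0.06, 0.64, 0.09, -0.43, -1]
[0.0, 0.0, -0.06, 0.64, 0.1, -0.43, -1]
[0.0, 0.0, -0.06, 0.64, 0.1, -0.43, -1]
[0.0, 0.0, -0.06, 0.64, 0.1, -0.43, -1]
[0.0, 0.0, -0.06, 0.64, 0.11, -0.43, -1]
[0.0, 0.0, -0.06, 0.64, 0.11, -0.43, -1]
[0.0, 0.0, -0.06, 0.63, 0.11, -0.43, -1]
[0.0, 0.0, -0.06, 0.63, 0.11, -0.43, -1]
[0.0, 0.0, -0.06, 0.63, 0.12, -0.43, -1]
[0.0, 0.0, -0.06, 0.63, 0.12, -0.43, -1]
[0.0, 0.0, -0.06, 0.63, 0.12, -0.43, -1]
[0.0, 0.0, -0.06, 0.63, 0.13, -0.43, -1]
```

View pics/top14.png

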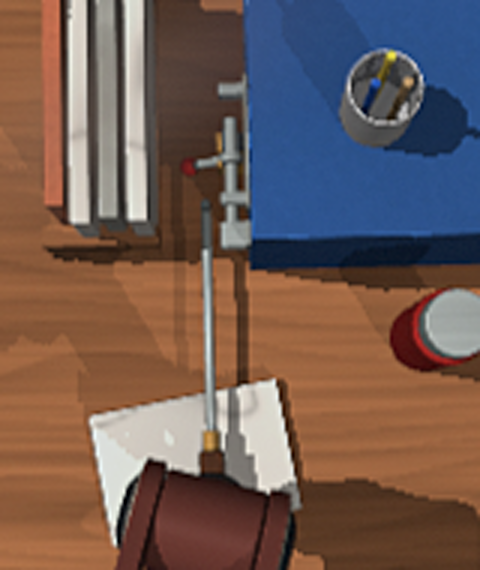

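View pics/side14.png

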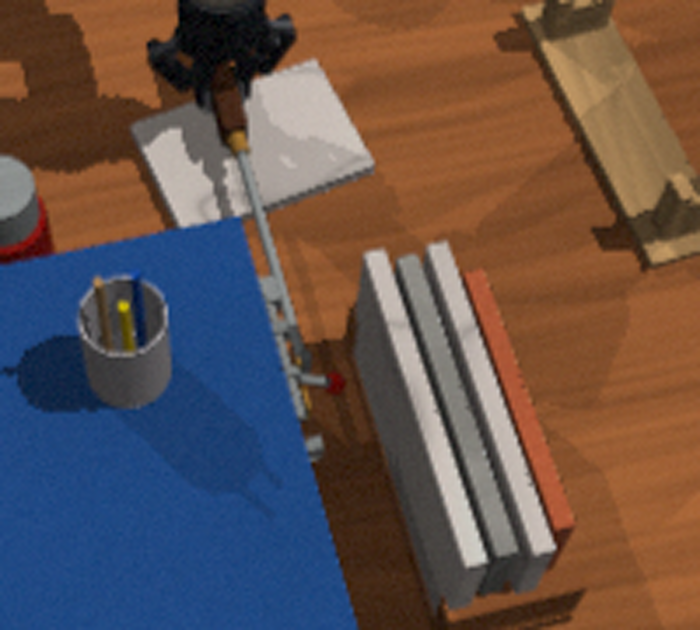

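Request:
carry_out([
  [[0,0,0,0,0,-0.3,-1],[0,0,0,0,0,-0.7,-1],[0,0,0,0,0,-0.9,-1],[0,0,0,0,0,-0.9,-1],[0,0,0,0,0,-0.9,-1],[0,0,0,0,0,-0.9,-1],[0,0,0,0,0,-0.8,-1],[0,0,0,0,0,-0.6,-1]],
])

```text
time: 15.07
tool_pos: [0.4116, -0.0267, 0.2785]
tool_rot: [0.002, 0.701, 0.714, 0.001]
contact_force: [0.7, -0.4, -2.4]
gripper_width: 0.275
```

Request:
carry_out([
  [[0,0,-0.06,0.3,0.06,0,-1],[0,0,-0.06,0.6,0.1,0,-1],[0,0,-0.06,0.74,0.1,0,-1],[0,0,-0.06,0.74,0.1,0,-1],[0,0,-0.06,0.74,0.1,0,-1],[0,0,-0.06,0.74,0.1,0,-1],[0,0,-0.06,0.74,0.1,0,-1],[0,0,-0.06,0.74,0.1,0,-1]],
])

```text
time: 15.73
tool_pos: [0.433, 0.1898, 0.2746]
tool_rot: [0.0, 0.685, 0.728, 0.0]
contact_force: [0.1, -0.6, -2.9]
gripper_width: 0.268
```

Request:
carry_out([
  [[0,0,-0.06,0.74,0.12,0,-1],[0,0,-0.06,0.74,0.12,0,-1],[0,0,-0.06,0.74,0.12,0,-1],[0,0,-0.06,0.74,0.12,0,-1],[0,0,-0.06,0.6,0.12,0,-1],[0,0,0,0.4,0.1,0,-1],[0,0,0,0.2,0.05,0,-1],[0,0,0,0,0,0,-1]],
])

```text
time: 16.4
tool_pos: [0.4507, 0.3576, 0.274]
tool_rot: [-0.0, 0.675, 0.738, -0.0]
contact_force: [0.2, -0.6, -2.5]
gripper_width: 0.272
```

```bash
python3 look.py 15 top,side;python3 knob.py 15; python3 -c "
from h import *
plan([.453,.3319,.10],5,6,-1)"
```

```text
t 16.4 tcp [0.4507 0.3576 0.274 ] yaw 5.04 pitch -0.05 F [ 0.18 -0.56 -2.47] M [-0.064  0.017  0.027] g 0.272 finger cage [0.1026 0.4438] axis z 0.294
top 367 pitch deg (up +) -0.22 top z @.08,.28 [-0.0246 -0.0238] yaw deg 0.11 x@0,.28 [-0.0003  0.0003] max y 0.294
  tip n 25 mean [-1.000e-04  2.884e-01 -4.650e-02] top z -0.052
side 264 pitch deg (up +) -0.13 top z @.08,.28 [-0.0226 -0.0222] yaw deg -0.03 x@0,.28 [-0.0035 -0.0036] max y 0.2962
  tip n 24 mean [-0.0039  0.2915 -0.0437] top z -0.052
top 22 242.14 154.73 [ 0.7324 -0.0027  0.0982]
side 27 275.44 229.3 [ 0.7377 -0.0071  0.0982]
knob [0.0908 0.0566] 0.0904 [np.float64(0.0017), np.float64(0.0017)]
dist 0.1758 turn deg [-0.03  0.05 -0.06]
[-0.0, 0.0, -0.0, -0.1, 0.0, 0.73, -1]
[-0.0, 0.0, -0.0, -0.1, 0.0, 0.73, -1]
[-0.0, 0.0, -0.0, -0.1, 0.0, 0.73, -1]
[-0.0, 0.0, -0.0, -0.1, 0.0, 0.73, -1]
[-0.0, 0.0, -0.0, -0.1, 0.0, 0.73, -1]
[-0.0, 0.0, -0.0, -0.1, 0.0, 0.73, -1]
```

Request:
carry_out([
  [[0,0,0,-0.2,0.01,0,-1],[0,0,0,-0.3,0.01,0.3,-1],[0,0,0,-0.13,0,0.7,-1],[0,0,0,0,0,0.9,-1],[0,0,0,0,0,0.9,-1],[0,0,0,0,0,0.8,-1],[0,0,0,0,0,0.5,-1],[0,0,0,0,0,0.2,-1]],
])

```text
time: 17.17
tool_pos: [0.4512, 0.3282, 0.0982]
tool_rot: [-0.001, 0.677, 0.736, -0.004]
contact_force: [-0.9, -0.1, -3.4]
gripper_width: 0.273
```

Request:
carry_out([
  [[0,0,0,0,0,0,-1],[0,0,0,0,0,0,-1]],
])

```text
time: 17.33
tool_pos: [0.4544, 0.3307, 0.1037]
tool_rot: [0.0, 0.676, 0.737, 0.001]
contact_force: [-0.2, 0.4, -2.1]
gripper_width: 0.272
```

```bash
python3 - <<'E'
from h import *
from plant import state, grab_frame
s=state();print(s["tool_pos"],yaw(),s["contact_force"])
fs={}
for n in ("top","side"):
    f=grab_frame(n);fs[n]=f
    if n=="top": crop(f["frame"],70,140,170,300,3.7,"pics/top16.png")
    else: crop(f["frame"],310,90,430,220,4.5,"pics/side16.png")
rodcheck(fs,s)
plan([.453,.3319,.0555],5,4,-1,s)
E
```

```text
[0.45438341 0.33071017 0.10370216] (np.float64(4.8814433750555), array([0.99637183, 0.08509414, 0.00147048])) [-0.19133403  0.44693994 -2.09468855]
top 320 pitch deg (up +) 0.68 top z @.08,.28 [-0.0158 -0.0181] yaw deg 0.23 x@0,.28 [-0.0001  0.0011] max y 0.2934
  tip n 21 mean [-1.00e-04  2.88e-01 -4.37e-02] top z -0.0533
side 227 pitch deg (up +) 0.54 top z @.08,.28 [-0.0196 -0.0215] yaw deg 0.36 x@0,.28 [-0.0033 -0.0016] max y 0.2968
  tip n 19 mean [-0.0024  0.2923 -0.0446] top z -0.0527
dist 0.0482 turn deg [ 0.08 -0.02 -0.12]
[0.0, -0.0, -0.01, 0.01, -0.01, 0.3, -1]
[0.0, -0.0, -0.01, 0.01, -0.01, 0.3, -1]
[0.0, -0.0, -0.01, 0.01, -0.01, 0.3, -1]
[0.0, -0.0, -0.01, 0.01, -0.01, 0.3, -1]
```

View pics/top16.png

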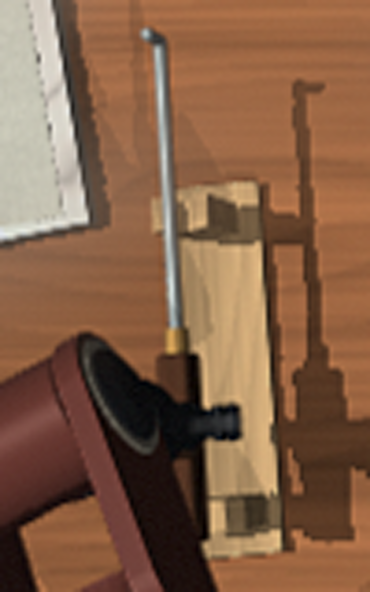

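View pics/side16.png

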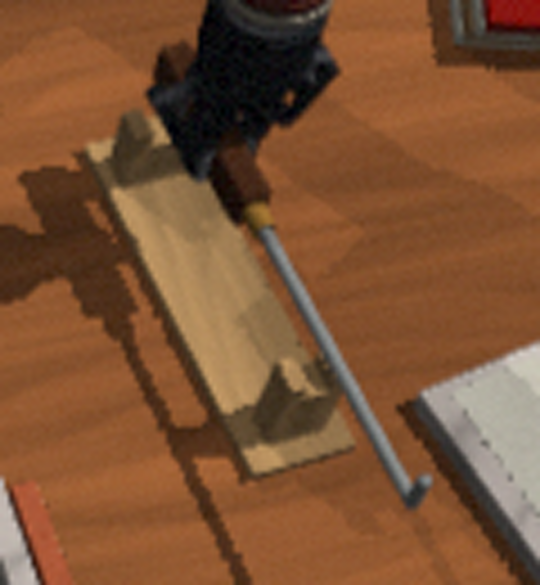

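Request:
carry_out([
  [[0,0,0,0.03,-0.03,0.1,-1],[0,0,0,0,0,0.2,-1],[0,0,0,0,0,0.2,-1],[0,0,0,0,0,0.2,-1],[0,0,0,0,0,0.1,-1],[0,0,0,0,0,0,-1],[0,0,0,0,0,0,-1]],
])

```text
time: 18.02
tool_pos: [0.4518, 0.3321, 0.0697]
tool_rot: [-0.0, 0.676, 0.737, -0.001]
contact_force: [0.0, 0.1, -2.6]
gripper_width: 0.275
```

```bash
python3 - <<'E'
from h import *
from plant import state
s=state();print(s["tool_pos"],yaw(),s["contact_force"],s["ft_torque"])
plan([.453,.3319,.0555],5,3,-1,s)
E
```

```text
[0.45184478 0.33206843 0.06969905] (np.float64(4.940994299465337), array([ 0.99628308,  0.0861297 , -0.00130178])) [ 0.04910449  0.0857842  -2.60368114] [ 0.07593573 -0.018756    0.00451357]
dist 0.0142 turn deg [-0.07  0.03 -0.06]
[-0.0, 0.0, -0.0, -0.0, 0.01, 0.12, -1]
[-0.0, 0.0, -0.0, -0.0, 0.01, 0.12, -1]
[-0.0, 0.0, -0.0, -0.0, 0.01, 0.12, -1]
```

Request:
carry_out([
  [[0,0,0,0,0.02,0.1,-1],[0,0,0,0,0.01,0.12,-1],[0,0,0,0,0,0.1,-1],[0,0,0,0,0,0.02,-1],[0,0,0,0,0,0,-1],[0,0,0,0,0,0,-1]],
])

```text
time: 18.52
tool_pos: [0.4534, 0.3324, 0.0568]
tool_rot: [-0.0, 0.676, 0.737, -0.0]
contact_force: [-0.5, -0.2, -1.2]
gripper_width: 0.277
```

```bash
python3 - <<'E'
from h import *
from plant import state, grab_frame
s=state();print(s["tool_pos"],yaw(),s["contact_force"],s["ft_torque"])
fs={}
for n in ("top","side"):
    f=grab_frame(n);fs[n]=f
    if n=="top": crop(f["frame"],70,140,170,300,3.7,"pics/top17.png")
    else: crop(f["frame"],310,90,430,220,4.5,"pics/side17.png")
E
```

```text
[0.45343373 0.33235286 0.05681847] (np.float64(4.934188281827347), array([ 9.96294140e-01,  8.60114243e-02, -1.47902646e-04])) [-0.54294708 -0.17833068 -1.22082669] [ 0.01703491 -0.00280306  0.02896289]
```

View pics/side17.png

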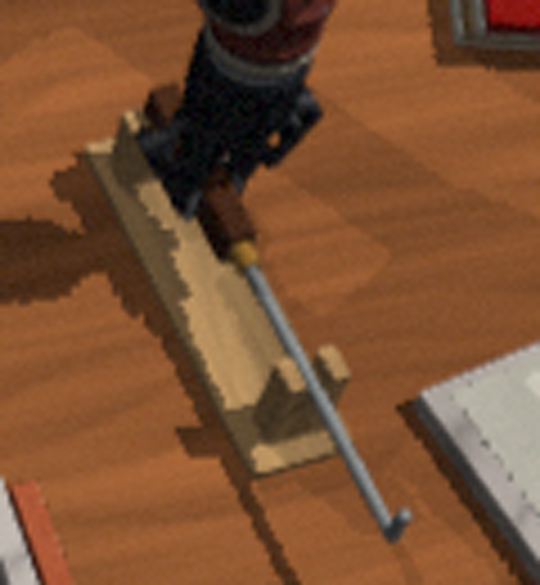

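View pics/top17.png

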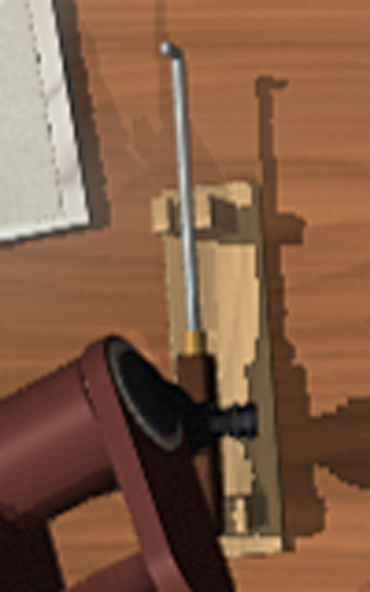

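Request:
carry_out([
  [[0,0,0,0,0,0.03,-1],[0,0,0,0,0,0,-1],[0,0,0,0,0,0,-0.2],[0,0,0,0,0,0,0],[0,0,0,0,0,0,0.3],[0,0,0,0,0,0,0.6],[0,0,0,0,0,0,1],[0,0,0,0,0,0,1]],
])

```text
time: 19.28
tool_pos: [0.4536, 0.3325, 0.0559]
tool_rot: [0.0, 0.676, 0.737, 0.0]
contact_force: [0.2, -0.5, -0.2]
gripper_width: 0.999
```

Request:
carry_out([
  [[0,0,0,0,0,0,1],[0,0,0,0,0,0,1],[0,0,0,0,0,0,1],[0,0,0,0,0,0,1],[0,0,0,0,0,0,1]],
])

```text
time: 19.7
tool_pos: [0.4535, 0.3324, 0.0557]
tool_rot: [-0.0, 0.676, 0.737, -0.0]
contact_force: [-0.2, 0.4, 0.7]
gripper_width: 1.002
```

```bash
python3 - <<'E'
from h import *
from plant import state, grab_frame
s=state();print(s["tool_pos"],s["gripper_width"],s["contact_force"])
f=grab_frame("wrist");cv2.imwrite("pics/w18.png",f["frame"][:,:,::-1])
E
```

```text
[0.45345914 0.33235711 0.05566403] 1.0024459470370117 [-0.1736287   0.41264993  0.72429452]
```

View pics/w18.png

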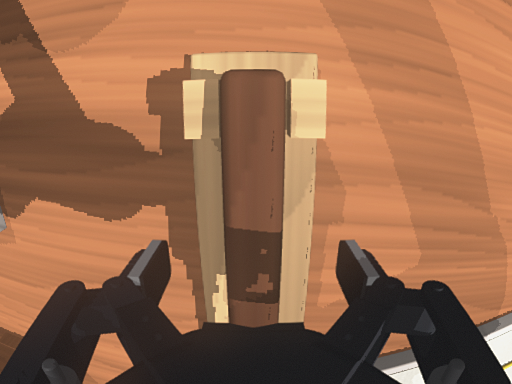

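Wrist view: the handle (u 221–285) sits between the rear cheeks and the fingers are well clear. Next I raise the arm and check everything.

Request:
carry_out([
  [[0,0,0,0,0,-0.2,1],[0,0,0,0,0,-0.5,1],[0,0,0,0,0,-0.8,1],[0,0,0,0,0,-0.9,1],[0,0,0,0,0,-0.9,1],[0,0,0,0,0,-0.9,1],[0,0,0,0,0,-0.5,1]],
])

```text
time: 20.33
tool_pos: [0.4548, 0.3332, 0.2499]
tool_rot: [0.001, 0.676, 0.737, 0.004]
contact_force: [0.8, -0.9, 0.1]
gripper_width: 1.0
```

Request:
carry_out([
  [[0,0,0,0.5,-0.5,0,1],[0,0,0,0.8,-0.5,0,1],[0,0,0,0.8,-0.4,0,1],[0,0,0,0.8,0,0,1],[0,0,0,0.8,0,0,1],[0,0,0,0.4,0,0,1],[0,0,0,0,0,0,1],[0,0,0,0,0,0,1]],
])

```text
time: 21.0
tool_pos: [0.3833, 0.4912, 0.2439]
tool_rot: [0.0, 0.676, 0.737, -0.0]
contact_force: [0.2, 0.2, 0.1]
gripper_width: 0.997
```

```bash
python3 look.py 19 top,side | head -1; python3 knob.py 19; python3 - <<'E'
from h import *
for n in ("top","side"):
  for k in ("0","19"):
    f=dict(np.load(n+k+".npz")); W=cloud(f); hsv=cv2.cvtColor(f["frame"],cv2.COLOR_RGB2HSV).astype(int)
    reg=(W[...,0]>0.2)&(W[...,0]<0.78)&(W[...,1]>0.28)&(W[...,1]<0.38)
    for nm,m in (("shaft",reg&(hsv[...,1]<70)&(W[...,2]>0.068)&(W[...,2]<0.1)),("handle",reg&(hsv[...,2]<120)&(W[...,2]>0.08)&(W[...,2]<0.1)),("tip",reg&(W[...,2]>.097)&(W[...,0]>.7))):
        P=W[m]; l=cv2.fitLine(P[:,:2].astype(np.float32),cv2.DIST_HUBER,0,.01,.01).ravel()
        print(n,k,nm,len(P),"mean",P.mean(0).round(4),"zmed",np.median(P[:,2]).round(4),"yaw",np.degrees(np.arctan(l[1]/l[0])).round(2),"x",P[:,0].min().round(3),P[:,0].max().round(3))
  a=dict(np.load(n+"0.npz"))["frame"].astype(int);b=dict(np.load(n+"19.npz"))["frame"].astype(int)
  cv2.imwrite(f"pics/{n}full19.png",b[:,:,::-1].astype(np.uint8))
E
```

```text
t 21.0 tcp [0.3833 0.4912 0.2439] yaw 5.01 pitch -0.0 F [0.16 0.21 0.09] M [-0.064 -0.03  -0.013] g 0.997 finger cage [0.0376 0.5785] axis z 0.2639
top 23 242.22 154.61 [ 0.7326 -0.0027  0.0995]
side 25 275.56 229.2 [ 0.7368 -0.007   0.0973]
knob [0.091  0.0565] 0.0914 [np.float64(0.0015), np.float64(0.0015)]
top 0 shaft 236 mean [0.6314 0.3508 0.0805] zmed 0.0802 yaw 5.27 x 0.524 0.739
top 0 handle 571 mean [0.466  0.3333 0.0906] zmed 0.0918 yaw 5.02 x 0.369 0.744
top 0 tip 11 mean [0.7397 0.3593 0.1046] zmed 0.1051 yaw 23.95 x 0.736 0.745
top 19 shaft 235 mean [0.6307 0.3489 0.0804] zmed 0.0801 yaw 5.17 x 0.502 0.741
top 19 handle 555 mean [0.4611 0.3318 0.0907] zmed 0.0919 yaw 4.89 x 0.369 0.743
top 19 tip 14 mean [0.741  0.3572 0.1045] zmed 0.1059 yaw 2.32 x 0.736 0.745
side 0 shaft 218 mean [0.6398 0.3486 0.0786] zmed 0.0782 yaw 4.74 x 0.525 0.747
side 0 handle 368 mean [0.473  0.3316 0.089 ] zmed 0.0899 yaw 5.25 x 0.37 0.748
side 0 tip 11 mean [0.7428 0.3575 0.1036] zmed 0.1035 yaw 56.19 x 0.739 0.746
side 19 shaft 214 mean [0.6403 0.347  0.0785] zmed 0.0782 yaw 4.39 x 0.527 0.746
side 19 handle 372 mean [0.4742 0.3306 0.0891] zmed 0.0898 yaw 5.09 x 0.368 0.748
side 19 tip 12 mean [0.7442 0.355  0.1027] zmed 0.1022 yaw -21.15 x 0.737 0.749
```

View pics/topfull19.png

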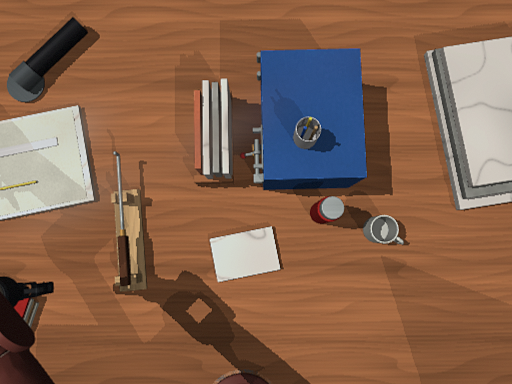

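View pics/sidefull19.png

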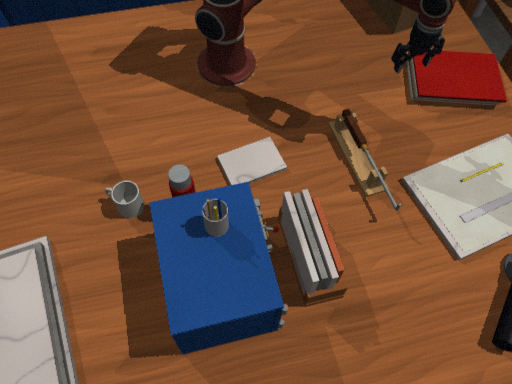

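```bash
python3 -c "
from plant import ticket
print(ticket.job_done())"
```

```text
the job is handed in; nothing more can be done
None
```

The bolt is home with its handle down in the locking notch, and the rod is back on its rest; I handed the job in at about 21 s of robot time.

**What I did:** I took the rod from its rest, passed the hook under the stem and lifted the handle to about level. I drew the bolt back about 35 mm, with roughly 5 N of drag. At the stop the force rose to 8.6 N and the tool stopped advancing, so I eased off and let the handle drop. I then withdrew the rod and laid it back.

**Last checks:**
- **Bolt and handle:** the knob had moved about 34 mm towards the robot. It hangs at the same distance from the bar as at the start. Its height read 91 mm against 89 mm before, which is within the camera error.
- **Rod:** its height matches the first pictures, its position is within about 3 mm and its direction within 0.4°. It lies in both notches with the hook up.
- **Thermos, mug, tin and plaque:** they look unmoved in the pictures.
- **Fingers:** they are open and clear, with almost no force on the tool.

**Small disagreements:** the two cameras differed by 2–4 mm on shaft height and side position. The knob read 0.7 mm farther from the robot after the drop than at the stop, which is below what the pixels can resolve. The automatic shaft fit was unusable inside the gap because nearby parts confused it, so there I relied on the arm's own readings and the pictures.

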